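# Lay out a stripped blender in reassembly order

### The job

Lay the blender's insides out on the table as an exploded row between its bottom cover and its motor housing, in the order they go back in: starting from the bottom cover come the circuit board, then the fan, then the motor standing upright, so that the five centres lie evenly spaced on one straight line. Lay the fan guard flat on top of the fan, centred and squared up with it, and set the dish of board screws directly behind the board (on its side away from the robot), about a finger's width clear of it, without tipping the dish on the way. Set the parts down rather than dropping them, and leave the multimeter, the screwdriver and the phone where they are.

Things in the scene. Friction and masses are not known exactly. Their poses are not given: they have to be found in the camera images.
- cover: Bottom cover of the blender, a shallow round dark grey plastic dish open upwards, 104 mm across and 26 mm high, on rubber feet. It does not move and stands at one end of the row; its place changes and it may be at the left or the right end. Origin: centre of its underside, on the table. Its x axis points away from the robot at right angles to the row, its y axis along the row; z is up.
- housing: Motor housing of the blender, a round shell standing upright, 104 mm across at the foot, 95 mm high, stainless band and black rim on dark grey plastic, with a small dial on the robot's side. It does not move; it is always 400 mm from the bottom cover, centre to centre, at the other end of the row. Origin: centre of its underside, on the table; x and y axes as the cover's.
- board: Green circuit board, 70 mm long (x) by 40 mm wide (y), 2 mm thick, lying flat with components upwards on four 6 mm standoffs, so the board's edge is 6 to 8 mm above the table; the components reach 26 mm. About 60 g. Take it across its 40 mm width by the board's edges. Origin: centre of its underside (foot of the standoffs).
- fan: Axial cooling fan, a square black frame 50 x 50 mm and 20 mm high with a hub and seven blades inside, lying flat. About 50 g. Origin: centre of its underside; x and y are square to its sides.
- guard: Fan guard, a square grey plastic grille with concentric rings, 50 x 50 mm and 8 mm high, lying flat, right way up. About 20 g. Origin: centre of its underside; x and y are square to its sides.
- motor: Electric motor, an upright steel can 44 mm across and 58 mm high with a black end cap at the bottom and an 8 mm shaft pointing up to 79 mm. About 320 g. It stands on its flat end. Origin: centre of its underside.
- dish: Round steel screw dish with small screws in it, 60 mm across outside, 20 mm high, wall 3 mm, upper 11 mm of the side upright, with a rubber foot. Keep it level. About 90 g. Origin: centre of its underside.
- multimeter: Yellow and black multimeter, 130 x 72 x 32 mm, lying on the table beyond the row. Leave it. Origin: centre of its underside.
- screwdriver: Screwdriver with a blue handle, 150 mm long, lying on the table between the robot and the work. Leave it. Origin: under its middle.
- phone: Black smartphone, 148 x 72 x 9 mm, lying face up on the table beyond the row. Leave it. Origin: centre of its underside.
Not all that is in view belongs to the job. What is shaped like the board but purple is not meant. Of the things that look like the cover, take the one that is nearest to the robot's base at the start.

How it is judged:
By the outcome, as a careful person would: the job done as asked, in the order asked, and still so for the second after the job is handed in, with the robot touching nothing.
It also fails if it takes over 128 s, if anything falls off the work surface, if the arm or the gripper's body presses on something with over 40 N, if the wrist force passes 120 N, or if a joint passes its speed limit or range.

### The arm

A 6-joint arm with a two-finger parallel gripper is mounted at the origin on the work surface. World frame = base frame: x ahead of the robot, y to its left, z up, the work surface at z = 0. Lengths are in m, angles in rad, forces in N, time in s.
With the tool pointing down it reaches from about 0.35 to 0.775 m from the base axis. Payload 7.3 kg.
Tool frame: the origin (TCP) lies at the very end of the fingers, on their centre line; the grasp point (between the pads) lies 19 mm behind it (robot.hold_point_z is the distance from the TCP to the grasp point, in m); z points along the fingers, y is the direction in which the jaws open and shut (so a half turn about z gives the same grasp; the last joint's range is limited). The gripper opens to 92 mm and grips with 3 to 60 N. Pads are 19 mm wide; open, the fingers measure 130 mm over their backs; the gripper's body (75 mm by 190 mm) begins 47 mm behind the grasp point.
Start: joints at [1.001, 0.342, 1.524, -0, 1.275, -0.146], TCP at [0.216, 0.479, 0.227] pointing down, gripper open.
Joint ranges: [-2.53, 2.53], [-0.77, 2.02], [0.04, 2.7], [-1, 4.14], [0.28, 2.66], [-3.11, 3.11]. Speed limits (rad/s): [2.57, 2.57, 3.14, 3.14, 3.14, 3.14].

### API

Orientations are given as [roll, pitch, yaw] about the fixed x, y, z axes, in that order (R = Rz(yaw) Ry(pitch) Rx(roll)).
In Python, from cell import monitor, viewer, robot gives the robot as it stands.
- The arm moves only by the tool move_arm, never from a script. Its argument "deltas" is a list of rows, each an object of numbers: "x", "y", "z": the shift along the tool's x, y, z in m; "wx", "wy", "wz": the turn, a rotation vector about the tool's x, y, z in degrees; "hand": the opening, from 0 (shut) to 1 (fully open). In form: [{"x": .., "y": .., "z": .., "wx": .., "wy": .., "wz": .., "hand": ..}, ...]. A call has 1 to 8 rows; each row is the pose to reach, as a shift and turn from the pose commanded when the call began, along the tool's axes at that moment; what a row does not reach only later rows make up. A row lasts 1/8 s, in which the tool goes at most 62.5 mm and 10.7 degrees, less where a joint would pass 70% of its speed; a pose out of reach is approached as far as the arm can. A call with a gripper value outside its range is refused whole. The fingers move at their own pace and stop on an object; "grip_force" is the grip in N (left out, the last holds). Time passes only in rows, so rows that repeat a pose let the fingers close. It gives the time, the measured TCP pose, the force and the opening at its end, in the units of the state.
- monitor.observe(): the state, without advancing time (a new reading comes with each control period).
- viewer.read_camera(name): name is "scene" or "top" or "wrist"; returns the picture (480x640x3 uint8, red, green, blue); there is no depth.
- viewer.camera_params(name): a dict with "camera_matrix" (3x3 intrinsics, pixels), "k1" (the pictures are not rectified: a ray, as slopes to the right and down, at radius r is drawn at 1 + k1 r^2 times it, then the intrinsics apply), "R" (3x3) and "t" (3): a world point X has camera coordinates R X + t. Camera axes: x right, y down, z forward; pixel columns grow to the right and rows downward; lengths in m; the calibration is good to about 2 mm. A picture is of the moment at which its call begins: read the wrist's pose just before it. camera_params takes no time and is no camera call; for the wrist camera it gives the pose at the moment of the call.
- robot.hand_in(): hands the job in, once; it reports no verdict.
The state is a dict: "time": time; "qpos": joint angles; "qvel": joint speeds; "joint_efforts": joint torques, N m; "tool_pos": TCP position; "tool_rot": TCP orientation; "contact_force": force on the tool from outside, world axes, zero at the start; "torque": the same for the moment, N m; "opening": finger opening in m.
Only numpy, scipy, OpenCV 4.12 (cv2) and the standard library are available. Lean on these libraries where they do the work, as an engineer would, in place of code of your own. Each camera call takes 0.05 s, during which the arm holds its last target. There are 200 camera calls.

## Working session

There is one attempt and no reset: what is moved stays moved. The work goes in short steps, Python scripts to look and compute and a tool call to move; the robot and the scene stay as the last step left them, time stands still between calls to the robot, and variables do not carry over. Pictures are saved under pics/ and viewed, about 12 in all and at most 16, crops included, and the job is handed in when it is done.

Besides the shell and the picture viewer there is one more tool, called after "Call:" as a command line: name --argument value ..., lists and objects as JSON in quotes. move_arm: Moves the arm, as the interface text tells. Its arguments: {"type":"object","properties":{"deltas":{"type":"array","items":{"type":"object","properties":{"x":{"type":"number"},"y":{"type":"number"},"z":{"type":"number"},"wx":{"type":"number"},"wy":{"type":"number"},"wz":{"type":"number"},"hand":{"type":"number"}}}},"grip_force":{"type":"number"}},"required":["deltas"]}

```bash
mkdir -p pics; ls; cat > h.py <<'E'
import numpy as np, cv2
from cell import monitor, viewer, robot
def snap(n,f):
    p=viewer.camera_params(n); im=viewer.read_camera(n)[:,:,::-1].copy(); cv2.imwrite(f'pics/{f}.png',im); 
    np.save(f'pics/{f}.npy',p,allow_pickle=True); return im,p
def load(f): return cv2.imread(f'pics/{f}.png'), np.load(f'pics/{f}.npy',allow_pickle=True).item()
def ray(p,uv):
    K=np.array(p['camera_matrix']); d=np.array([p['k1'],0,0,0,0.])
    q=cv2.undistortPoints(np.array([[uv]],float),K,d)[0,0]
    R=np.array(p['R']);t=np.array(p['t']); return -R.T@t, R.T@np.array([q[0],q[1],1])
def pt(p,uv,z):
    o,d=ray(p,uv); return (o+d*(z-o[2])/d[2])[:2]
def proj(p,X):
    K=np.array(p['camera_matrix']); d=np.array([p['k1'],0,0,0,0.])
    R=np.array(p['R'],float)
    return cv2.projectPoints(np.array(X,float).reshape(-1,1,3),cv2.Rodrigues(R)[0],np.array(p['t'],float),K,d)[0][:,0]
E
python3 - <<'E'
from h import *
for n in ['scene','top']:
    im,p=snap(n,n+'0'); print(n,p)
s=monitor.observe(); print(s)
print(robot.hold_point_z)
E
```

```text
pics
scene {'camera_matrix': array([[456.6356944 ,   0.        , 320.3216258 ],
       [  0.        , 456.6356944 , 244.85809892],
       [  0.        ,   0.        ,   1.        ]]), 'k1': 0.019911563586397913, 'R': array([[ 0.70565952,  0.70852886, -0.00561262],
       [ 0.59421753, -0.59608861, -0.53998509],
       [-0.38594063,  0.3777105 , -0.84165587]]), 't': array([-0.40999953, -0.30738744,  1.36151939])}
top {'camera_matrix': array([[518.60891016,   0.        , 327.85548146],
       [  0.        , 518.60891016, 232.2552044 ],
       [  0.        ,   0.        ,   1.        ]]), 'k1': 0.0029399785095425932, 'R': array([[ 0.00249915, -0.99999631, -0.00106643],
       [-0.98882427, -0.00231226, -0.14906785],
       [ 0.14906484,  0.00142705, -0.98882639]]), 't': array([-0.00497837,  0.59512021,  0.92522084])}
{'time': 0.1, 'qpos': array([ 1.00100521e+00,  3.42638654e-01,  1.52494408e+00, -2.02393853e-06,
        1.27539514e+00, -1.46034397e-01]), 'qvel': array([-0.00017703, -0.0028523 , -0.0026389 , -0.00077564, -0.00018192,
       -0.00103902]), 'joint_efforts': array([ 5.44867580e-04, -4.32005596e+01, -2.44693637e+01,  7.18445540e-02,
        5.25597122e-02, -7.26399412e-05]), 'tool_pos': array([0.21566714, 0.47824842, 0.22611405]), 'tool_rot': array([-3.14022189e+00, -1.99656963e-04,  2.71783639e+00]), 'contact_force': array([-0.38954974, -0.01751618, -1.14058067]), 'torque': array([-0.06022627,  0.01179526, -0.0103056 ]), 'opening': 0.0920401452218388}
0.0188
```

View pics/top0.png

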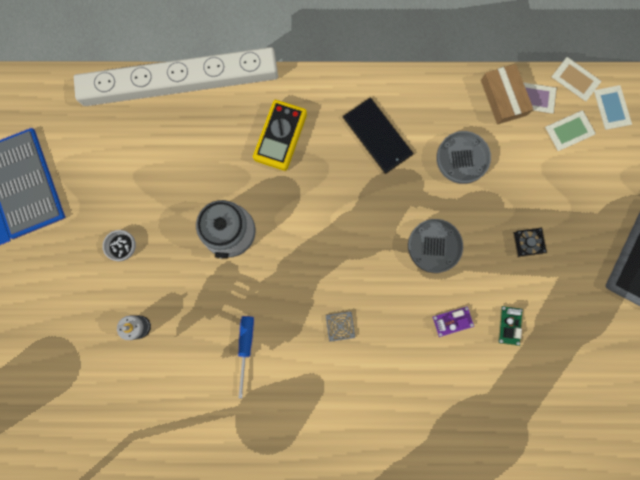

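View pics/scene0.png

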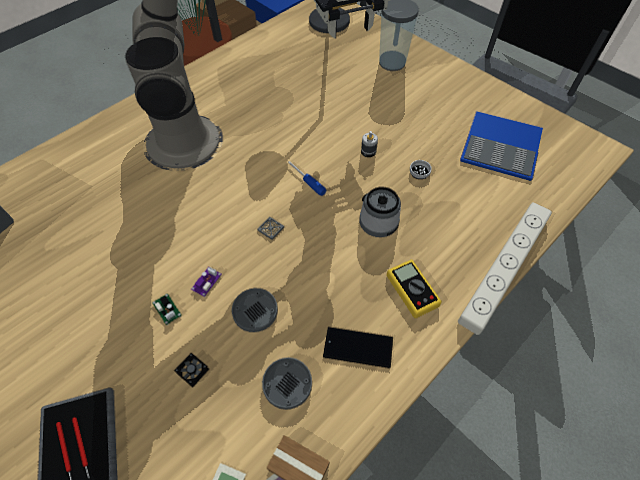

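The top picture shows the housing at (222,230), the dish (119,246), the motor (131,327) and the guard (341,325).
- **Board:** green at (511,325), purple at (453,321). I take the green one.
- **Fan:** at (530,242).
- **Cover:** candidates at (435,246) and (463,157). The first is nearer to the base (lower in the picture means smaller x), so I take it.

I'll confirm both choices in one enlarged crop.

```bash
python3 - <<'E'
from h import *
im,p=load('top0')
cs={'board':(511,325),'fan':(530,242),'guard':(341,325),'cover':(435,246),'dish':(119,246),'motor':(131,327)}
zs={'board':.008,'fan':.02,'guard':.008,'cover':.026,'dish':.02,'motor':.058}
tiles=[]
for n,(u,v) in cs.items():
    h=33
    c=im[v-h:v+h,u-h:u+h]; c=cv2.resize(c,(264,264),interpolation=cv2.INTER_CUBIC)
    cv2.putText(c,f'{n} {u-h},{v-h} x4',(2,10),0,.35,(0,0,255)); tiles.append(c); print(n,pt(p,(u,v),zs[n]))
for n,uv,z in [('housingtop',(222,223),.095),('cover2',(463,157),.026),('purple',(453,321),.008)]: print(n,pt(p,uv,z))
cv2.imwrite('pics/sheet.png',np.vstack([np.hstack(tiles[:3]),np.hstack(tiles[3:])]))
E
```

```text
board [ 0.4242916  -0.34987186]
fan [ 0.5809105  -0.38983833]
guard [ 0.42341692 -0.02877503]
cover [ 0.5720271  -0.20694583]
dish [0.57135305 0.39540815]
motor [0.42036337 0.34923082]
housingtop [0.60372315 0.18450595]
cover2 [ 0.74679448 -0.26638604]
purple [ 0.43143168 -0.24063904]
```

View pics/sheet.png

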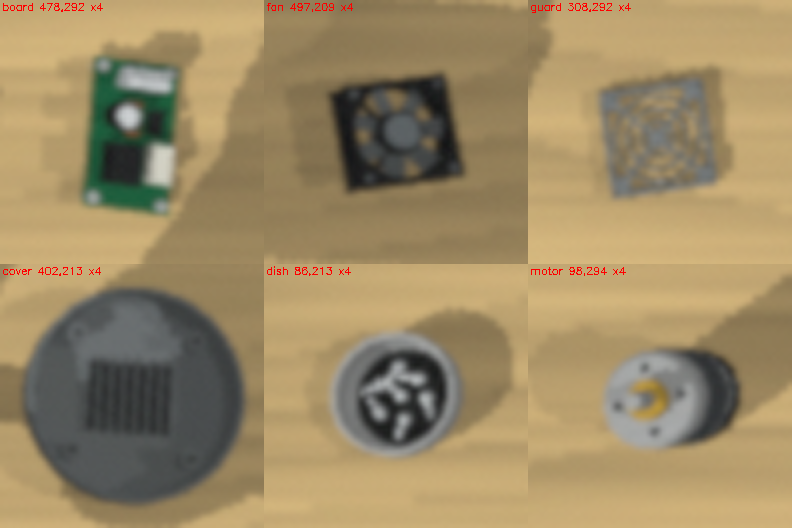

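The crops confirm the green board, and the lower cover at (435.5,246) is the nearer one at x≈0.57, against 0.75 for the other. Next I work out the wrist camera geometry and the first move.

```bash
cat >> h.py <<'E'
from scipy.spatial.transform import Rotation as Ro
def pose(s=None):
    s=s or monitor.observe(); return np.array(s['tool_pos']),Ro.from_euler('xyz',s['tool_rot'])
def plan(x,y,z,yawdeg,s=None):
    """deltas (tool axes) from measured pose to a tool-down pose"""
    o,R=pose(s); d=R.inv().apply(np.array([x,y,z])-o)
    w=(R.inv()*Ro.from_euler('xyz',[180,0,yawdeg],degrees=True)).as_rotvec(degrees=True)
    print('x %.4f y %.4f z %.4f | wx %.2f wy %.2f wz %.2f'%(*d,*w))
def st():
    s=monitor.observe(); print('t %.2f'%s['time'],np.round(s['tool_pos'],4),'rot',np.round(np.degrees(s['tool_rot']),2),'F',np.round(s['contact_force'],1),'op %.4f'%s['opening'])
E
python3 - <<'E'
from h import *
p=viewer.camera_params('wrist'); o,R=pose()
Rc=np.array(p['R']);c=-Rc.T@np.array(p['t']); print('cam in tool',R.inv().apply(c-o)); print('axes',R.inv().apply(Rc)); print(p['camera_matrix'][0],p['k1'])
plan(.45,.05,.33,180); plan(.42,-.30,.3,177)
im,pp=load('top0')
c=im[175:275,190:260]; 
c2=im[185:285,385:485]
big=np.hstack([cv2.resize(im[180:280,180:280],(400,400),interpolation=cv2.INTER_CUBIC),cv2.resize(im[195:295,385:485],(400,400),interpolation=cv2.INTER_CUBIC)])
cv2.imwrite('pics/hc.png',big)
E
```

```text
cam in tool [ 0.08488071  0.0011605  -0.15786632]
axes [[-7.74164644e-04  9.99999647e-01 -3.27313357e-04]
 [-9.51132052e-01 -8.37401997e-04 -3.08783288e-01]
 [-3.08783453e-01  7.22691202e-05  9.51132364e-01]]
[374.88296212   0.         321.43036701] -0.04427117453279514
x -0.3897 y -0.2942 z -0.1036 | wx -0.07 wy -0.03 wz -24.28
x -0.5063 y -0.6255 z -0.0731 | wx -0.08 wy -0.03 wz -21.28
```

Call:
move_arm --deltas '[{"x":-0.48,"y":-0.32,"z":-0.154,"wz":-24.3},{"x":-0.48,"y":-0.32,"z":-0.154,"wz":-24.3},{"x":-0.48,"y":-0.32,"z":-0.154,"wz":-24.3},{"x":-0.48,"y":-0.32,"z":-0.154,"wz":-24.3},{"x":-0.48,"y":-0.32,"z":-0.154,"wz":-24.3},{"x":-0.48,"y":-0.32,"z":-0.154,"wz":-24.3},{"x":-0.48,"y":-0.32,"z":-0.154,"wz":-24.3},{"x":-0.48,"y":-0.32,"z":-0.154,"wz":-24.3}]'

```text
schema error: expected keys x, y, z, wx, wy, wz, hand
```

Call:
move_arm --deltas '[{"x":-0.48,"y":-0.32,"z":-0.154,"wx":0,"wy":0,"wz":-24.3,"hand":1},{"x":-0.48,"y":-0.32,"z":-0.154,"wx":0,"wy":0,"wz":-24.3,"hand":1},{"x":-0.48,"y":-0.32,"z":-0.154,"wx":0,"wy":0,"wz":-24.3,"hand":1},{"x":-0.48,"y":-0.32,"z":-0.154,"wx":0,"wy":0,"wz":-24.3,"hand":1},{"x":-0.48,"y":-0.32,"z":-0.154,"wx":0,"wy":0,"wz":-24.3,"hand":1},{"x":-0.48,"y":-0.32,"z":-0.154,"wx":0,"wy":0,"wz":-24.3,"hand":1},{"x":-0.48,"y":-0.32,"z":-0.154,"wx":0,"wy":0,"wz":-24.3,"hand":1},{"x":-0.48,"y":-0.32,"z":-0.154,"wx":0,"wy":0,"wz":-24.3,"hand":1}]'

```text
time: 1.1
tool_pos: [0.4668, 0.0768, 0.3531]
tool_rot: [3.141, -0.0, -3.141]
contact_force: [1.4, 0.1, 0.2]
opening: 0.0918
```

Call:
move_arm --deltas '[{"x":-0.03,"y":-0.087,"z":-0.02,"wx":0,"wy":0,"wz":0,"hand":1},{"x":-0.03,"y":-0.087,"z":-0.02,"wx":0,"wy":0,"wz":0,"hand":1},{"x":-0.03,"y":-0.087,"z":-0.02,"wx":0,"wy":0,"wz":0,"hand":1},{"x":-0.03,"y":-0.087,"z":-0.02,"wx":0,"wy":0,"wz":0,"hand":1}]'

```text
time: 1.6
tool_pos: [0.4959, -0.0078, 0.3722]
tool_rot: [3.141, -0.001, -3.141]
contact_force: [-0.4, -0.3, 0.6]
opening: 0.092
```

```bash
python3 - <<'E'
from h import *
st(); im,p=snap('wrist','w1')
E
```

```text
t 1.60 [ 0.4959 -0.0078  0.3722] rot [ 1.7996e+02 -7.0000e-02 -1.7998e+02] F [-0.4 -0.3  0.6] op 0.0920
```

View pics/w1.png

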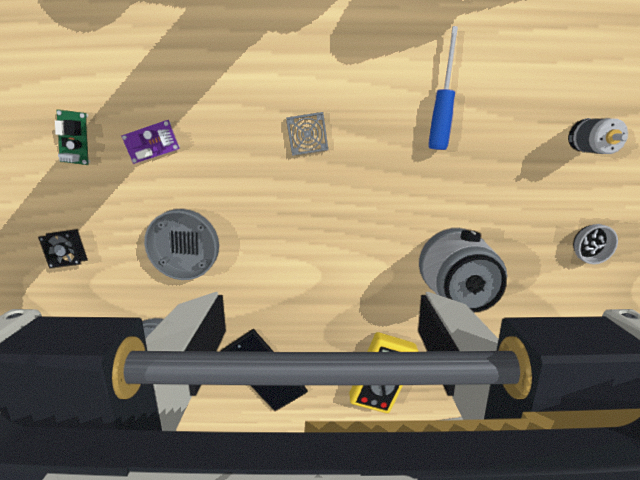

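The wrist picture shows the cover at (182,245), the housing top (475,283), the guard (306,134), the board (72,138), the fan (63,249), the motor shaft (622,137) and the dish (595,244). I'll refine the row's ends by overlaying circles on both pictures.

```bash
cat >> h.py <<'E'
def circ(c,r,z,n=72):
    a=np.linspace(0,2*np.pi,n,endpoint=False); return np.c_[c[0]+r*np.cos(a),c[1]+r*np.sin(a),np.full(n,z)]
def over(im,p,P,u0,v0,h,k,col=(0,0,255)):
    c=cv2.resize(im[v0-h:v0+h,u0-h:u0+h],None,fx=k,fy=k,interpolation=cv2.INTER_CUBIC)
    for X in P:
        q=(proj(p,X)-[u0-h,v0-h]+.5)*k
        cv2.polylines(c,[np.round(q*8).astype(np.int32)],True,col,1,cv2.LINE_AA,3)
    return c
E
python3 - <<'E'
from h import *
it,pt_=load('top0'); iw,pw=load('w1')
cw=pt(pw,(182,245),.026); ct=pt(pt_,(435,245.6),.026); hw=pt(pw,(475,283),.095); ht=pt(pt_,(221.5,223),.095)
print(cw,ct,hw,ht, np.linalg.norm(cw-hw),np.linalg.norm(ct-ht))
c=(cw+ct)/2;hh=(hw+ht)/2
C=[circ(c,.052,.026)]; H=[circ(hh,.052,0),circ(hh,.042,.095)]
a=np.hstack([over(iw,pw,C,182,245,48,4),over(iw,pw,H,463,269,48,4)])
b=np.hstack([over(it,pt_,C,435,246,48,4),over(it,pt_,H,225,229,48,4)])
cv2.imwrite('pics/ov1.png',cv2.resize(np.vstack([a,b]),(600,600)) if 0 else np.vstack([a,b])[:, :][:768:,:])
im=np.vstack([a,b]); cv2.imwrite('pics/ov1.png',cv2.resize(im,(600,600),interpolation=cv2.INTER_AREA))
E
```

```text
[ 0.57220352 -0.20416551] [ 0.572792   -0.20696749] [0.60111392 0.18883251] [0.60372107 0.18539429] 0.394059966531257 0.3935789280720079
```

View pics/ov1.png

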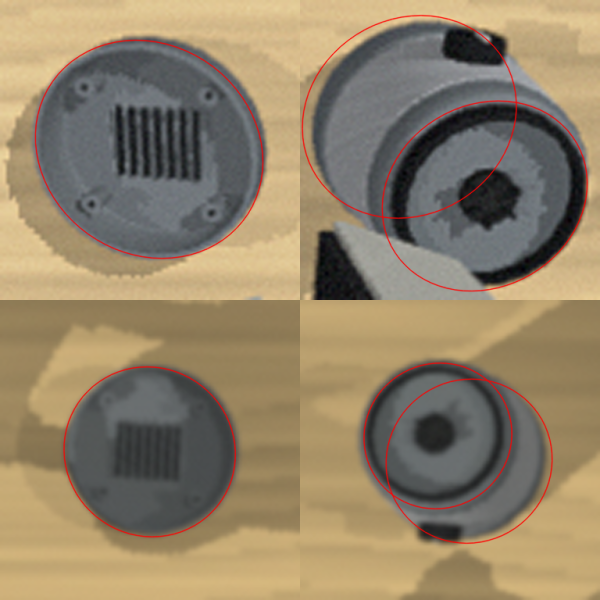

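Cover fits well at about (0.5726,−0.206). The housing circles need about +4 mm in y, which also agrees with the 400 mm constraint. I'll check the refined ends and all five parts in one overlay.

```bash
cat > est.py <<'E'
from h import *
it,pt_=load('top0'); iw,pw=load('w1')
def T(u0,v0,pts,z): return np.array([pt(pt_,(u0+x/4-.4,v0+y/4-.4),z) for x,y in pts])
def rect(c,yaw,lx,ly,z):
    a=np.radians(yaw);X=np.array([np.cos(a),np.sin(a)]);Y=np.array([-X[1],X[0]])
    return np.array([[*(np.array(c)+i*lx/2*X+j*ly/2*Y),z] for i,j in[(1,1),(1,-1),(-1,-1),(-1,1)]])
def rfit(q):  # TL,TR,BR,BL image -> top edge is +x, left is +y
    d=(q[0]+q[1]-q[2]-q[3]); e=(q[0]+q[3]-q[1]-q[2]); ax=np.degrees(np.arctan2(d[1],d[0])); ay=np.degrees(np.arctan2(-e[0],e[1]))
    return q.mean(0),ax,ay,np.linalg.norm(d)/2,np.linalg.norm(e)/2
B=rfit(T(478,292,[(97,57),(180,67),(167,213),(84,205)],.008))
F=rfit(T(497,209,[(67,93),(182,74),(200,174),(83,191)],.02))
G=rfit(T(308,292,[(70,90),(180,76),(190,182),(85,197)],.008))
D=T(86,213,[(133,129)],.02)[0]; M=T(98,294,[(120,136)],.058)[0]
C=np.array([.5726,-.2062]); d=np.array([.0318,.3987]); H=C+.4*d/np.linalg.norm(d)
E
python3 - <<'E'
from est import *
for n,x in zip('BFG',(B,F,G)): print(n,np.round(x[0],4),[round(float(v),4) for v in x[1:]])
print('D',D,'M',M,'H',H)
mods=[([rect(B[0],B[1],.07,.04,.008)],(72,138)),([rect(F[0],(F[1]+F[2])/2,.05,.05,.02)],(63,249)),([rect(G[0],(G[1]+G[2])/2,.05,.05,.008)],(306,134)),
([circ(C,.052,.026)],(182,245)),([circ(D,.03,.02)],(595,244)),([circ(M,.022,.058),circ(M,.022,0),circ(M,.004,.079)],(597,136)),([circ(H,.052,0),circ(H,.042,.095),circ(H,.04,.088)],(463,269))]
t=[cv2.resize(over(iw,pw,P,*c,42,6),(260,260),interpolation=cv2.INTER_AREA) for P,c in mods]
t.append(cv2.resize(over(it,pt_,mods[-1][0],225,229,42,6),(260,260),interpolation=cv2.INTER_AREA))
t.append(cv2.resize(over(it,pt_,mods[5][0],131,327,32,6),(260,260),interpolation=cv2.INTER_AREA))
im=np.vstack([np.hstack(t[i:i+3]) for i in(0,3,6)])
cv2.imwrite('pics/ov2.png',cv2.resize(im,(600,600),interpolation=cv2.INTER_AREA))
E
```

```text
B [ 0.4236 -0.3491] [-7.9707, -5.9758, 0.069, 0.0391]
F [ 0.5813 -0.3896] [6.531, 8.9681, 0.048, 0.0565]
G [ 0.4223 -0.0277] [6.7373, 7.7038, 0.0499, 0.0513]
D [0.57356564 0.39583319] M [0.41929136 0.35526472] H [0.60440269 0.19253373]
```

View pics/ov2.png

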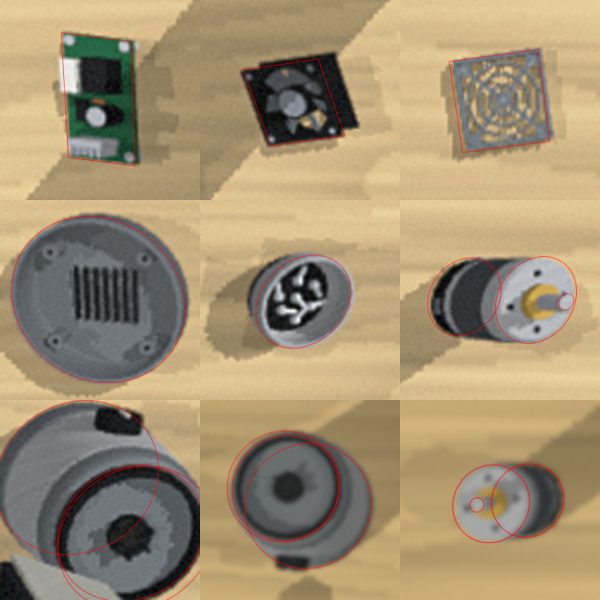

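The overlays now fit everything to within about 1 mm. From them:
- **Row direction:** u≈(0.0795,0.9968), so the row yaw is −4.56°.
- **Targets:** board (0.5806,−0.106), fan (0.5885,−0.006), motor (0.5965,0.093), dish (0.660,−0.112).

I'll go for the board.

Call:
move_arm --deltas '[{"x":0.072,"y":-0.341,"z":0.28,"wx":0,"wy":0,"wz":7,"hand":0.7},{"x":0.072,"y":-0.341,"z":0.28,"wx":0,"wy":0,"wz":7,"hand":0.7},{"x":0.072,"y":-0.341,"z":0.28,"wx":0,"wy":0,"wz":7,"hand":0.7},{"x":0.072,"y":-0.341,"z":0.28,"wx":0,"wy":0,"wz":7,"hand":0.7},{"x":0.072,"y":-0.341,"z":0.28,"wx":0,"wy":0,"wz":7,"hand":0.7},{"x":0.072,"y":-0.341,"z":0.28,"wx":0,"wy":0,"wz":7,"hand":0.7},{"x":0.072,"y":-0.341,"z":0.28,"wx":0,"wy":0,"wz":7,"hand":0.7},{"x":0.072,"y":-0.341,"z":0.28,"wx":0,"wy":0,"wz":7,"hand":0.7}]'

```text
time: 2.65
tool_pos: [0.423, -0.3495, 0.0899]
tool_rot: [3.139, -0.004, 3.018]
contact_force: [-0.7, -0.0, 0.1]
opening: 0.0643
```

```bash
python3 - <<'E'
from h import *
st(); plan(.4236,-.3491,.003,173); im,p=snap('wrist','w2')
cv2.imwrite('pics/w2.png',im)
E
```

```text
t 2.65 [ 0.423  -0.3495  0.0899] rot [179.82  -0.21 172.93] F [-0.7 -0.   0.1] op 0.0643
x -0.0009 y 0.0002 z 0.0869 | wx 0.18 wy -0.21 wz -0.07
```

View pics/w2.png

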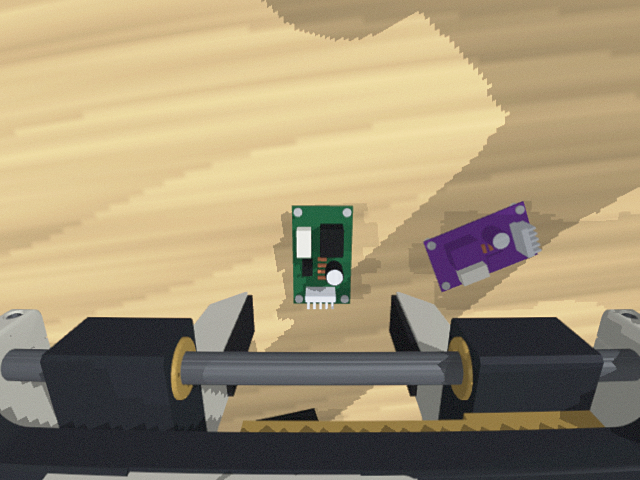

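The picture shows the board with corners (293,206), (353,206), (351,304), (291,304), square with the jaws.

```bash
python3 - <<'E'
from h import *
im,p=load('w2')
q=np.array([pt(p,c,.008) for c in[(293,206),(353,206),(351.5,304),(291.5,304)]]);print(q.mean(0))
a=q[0]+q[1]-q[2]-q[3];print(np.degrees(np.arctan2(a[1],a[0])),np.linalg.norm(a)/2,np.linalg.norm(q[0]+q[3]-q[1]-q[2])/2)
E
```

```text
[ 0.42368329 -0.3474513 ]
172.09983258659355 0.070393103156521 0.04074485087236267
```

Call:
move_arm --deltas '[{"x":-0.001,"y":0.001,"z":0.04,"wx":0.1,"wy":-0.2,"wz":0.6,"hand":0.7},{"x":-0.001,"y":0.001,"z":0.07,"wx":0.1,"wy":-0.2,"wz":0.6,"hand":0.7},{"x":-0.001,"y":0.001,"z":0.085,"wx":0.1,"wy":-0.2,"wz":0.6,"hand":0.7},{"x":-0.001,"y":0.001,"z":0.087,"wx":0.1,"wy":-0.2,"wz":0.6,"hand":0.7},{"x":-0.001,"y":0.001,"z":0.087,"wx":0.1,"wy":-0.2,"wz":0.6,"hand":0.3},{"x":-0.001,"y":0.001,"z":0.087,"wx":0.1,"wy":-0.2,"wz":0.6,"hand":0.3},{"x":-0.001,"y":0.001,"z":0.087,"wx":0.1,"wy":-0.2,"wz":0.6,"hand":0.3},{"x":-0.001,"y":0.001,"z":0.087,"wx":0.1,"wy":-0.2,"wz":0.6,"hand":0.3}]' --grip_force 10

```text
time: 3.7
tool_pos: [0.4259, -0.3489, 0.0064]
tool_rot: [-3.139, 0.005, 3.009]
contact_force: [-0.2, 0.7, 4.3]
opening: 0.0392
```

```bash
python3 - <<'E'
from h import *
st(); plan(.5806,-.1060,.10,180-4.56)
E
```

```text
t 3.70 [ 0.4259 -0.3489  0.0064] rot [-179.86    0.26  172.41] F [-0.2  0.7  4.3] op 0.0392
x -0.1217 y 0.2610 z -0.0937 | wx -0.15 wy 0.26 wz -3.03
```

Call:
move_arm --deltas '[{"x":0,"y":0,"z":-0.01,"wx":0,"wy":0,"wz":0,"hand":0.3},{"x":0,"y":0,"z":-0.03,"wx":0,"wy":0,"wz":0,"hand":0.3},{"x":0,"y":0,"z":-0.06,"wx":0,"wy":0,"wz":0,"hand":0.3},{"x":0,"y":0,"z":-0.06,"wx":0,"wy":0,"wz":0,"hand":0.3}]'

```text
time: 4.2
tool_pos: [0.4263, -0.3495, 0.068]
tool_rot: [-3.137, 0.007, 3.009]
contact_force: [0.5, -1.1, -1.7]
opening: 0.0397
```

```bash
python3 - <<'E'
from h import *
st(); im,p=snap('wrist','w3'); cv2.imwrite('pics/w3c.png',cv2.resize(im[180:420,180:460],None,fx=2,fy=2))
plan(.5806,-.1060,.10,180-4.56)
E
```

```text
t 4.20 [ 0.4263 -0.3495  0.068 ] rot [-179.73    0.41  172.42] F [ 0.5 -1.1 -1.7] op 0.0397
x -0.1217 y 0.2610 z -0.0335 | wx -0.18 wy 0.29 wz -3.03
```

View pics/w3c.png

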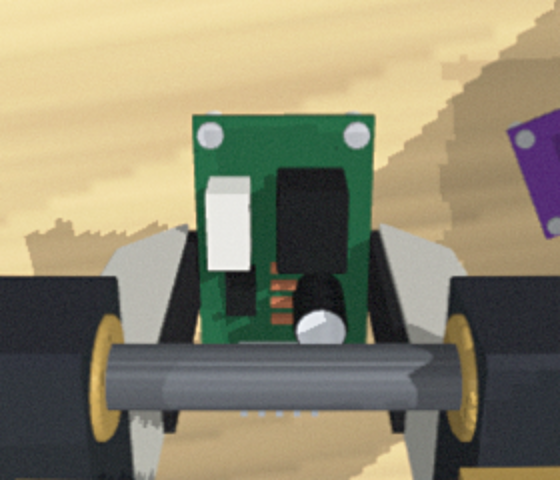

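The board is held and square. The front edge runs (276.5,237.5)–(367.5,237.5) in full-picture pixels. I'll use it to get the board centre in the tool frame.

```bash
python3 - <<'E'
from h import *
im,p=load('w3'); o,R=pose()
for z in (.0696,.073):
    a=[pt(p,c,z) for c in[(276.5,237.5),(367.5,237.5)]]
    print([R.inv().apply(np.r_[b,z]-o) for b in a], np.linalg.norm(a[0]-a[1]))
E
```

```text
[array([ 0.03722664, -0.0188272 , -0.00312481]), array([ 0.03725654,  0.02071146, -0.00324302])] 0.03953884712180493
[array([ 0.0382486 , -0.01839461, -0.00653139]), array([ 0.03827784,  0.02028072, -0.00664702])] 0.038675510257274365
```

```bash
python3 - <<'E'
from h import *
plan(.5828,-.1066,.09,180-4.56)
E
```

```text
x -0.1239 y 0.2608 z -0.0235 | wx -0.18 wy 0.29 wz -3.03
```

Call:
move_arm --deltas '[{"x":-0.02,"y":0.042,"z":-0.022,"wx":-0.2,"wy":0.3,"wz":-3,"hand":0.3},{"x":-0.047,"y":0.1,"z":-0.022,"wx":-0.2,"wy":0.3,"wz":-3,"hand":0.3},{"x":-0.074,"y":0.155,"z":-0.022,"wx":-0.2,"wy":0.3,"wz":-3,"hand":0.3},{"x":-0.1,"y":0.21,"z":-0.022,"wx":-0.2,"wy":0.3,"wz":-3,"hand":0.3},{"x":-0.118,"y":0.248,"z":-0.022,"wx":-0.2,"wy":0.3,"wz":-3,"hand":0.3},{"x":-0.124,"y":0.261,"z":-0.022,"wx":-0.2,"wy":0.3,"wz":-3,"hand":0.3},{"x":-0.124,"y":0.261,"z":-0.022,"wx":-0.2,"wy":0.3,"wz":-3,"hand":0.3},{"x":-0.124,"y":0.261,"z":-0.022,"wx":-0.2,"wy":0.3,"wz":-3,"hand":0.3}]'

```text
time: 5.25
tool_pos: [0.5817, -0.1073, 0.0872]
tool_rot: [3.14, -0.003, 3.06]
contact_force: [0.1, -0.4, -0.9]
opening: 0.0392
```

```bash
python3 - <<'E'
from h import *
st(); plan(.5828,-.1066,.0068,180-4.56)
E
```

```text
t 5.25 [ 0.5817 -0.1073  0.0872] rot [ 1.7991e+02 -1.7000e-01  1.7534e+02] F [ 0.1 -0.4 -0.9] op 0.0392
x -0.0012 y 0.0006 z 0.0804 | wx 0.09 wy -0.17 wz -0.10
```

Call:
move_arm --deltas '[{"x":-0.001,"y":0.0006,"z":0.03,"wx":0.1,"wy":-0.2,"wz":-0.1,"hand":0.3},{"x":-0.001,"y":0.0006,"z":0.055,"wx":0.1,"wy":-0.2,"wz":-0.1,"hand":0.3},{"x":-0.001,"y":0.0006,"z":0.07,"wx":0.1,"wy":-0.2,"wz":-0.1,"hand":0.3},{"x":-0.001,"y":0.0006,"z":0.07,"wx":0.1,"wy":-0.2,"wz":-0.1,"hand":0.3},{"x":-0.001,"y":0.0006,"z":0.07,"wx":0.1,"wy":-0.2,"wz":-0.1,"hand":0.3}]'

```text
time: 5.88
tool_pos: [0.5841, -0.106, 0.0186]
tool_rot: [-3.141, 0.003, 3.063]
contact_force: [-0.3, 0.6, -1.1]
opening: 0.0391
```

```bash
python3 - <<'E'
from h import *
st(); plan(.5828,-.1066,.0066,180-4.56)
E
```

```text
t 5.88 [ 0.5841 -0.106   0.0186] rot [-179.98    0.19  175.48] F [-0.3  0.6 -1.1] op 0.0391
x 0.0013 y -0.0007 z 0.0120 | wx -0.02 wy 0.19 wz 0.04
```

Readings carry about 1 mm of noise, so I go by command with averaged readings. Now I lower the last 12 mm, release and rise.

Call:
move_arm --deltas '[{"x":0.0013,"y":0,"z":0.006,"wx":0,"wy":0,"wz":0,"hand":0.3},{"x":0.0013,"y":0,"z":0.01,"wx":0,"wy":0,"wz":0,"hand":0.3},{"x":0.0013,"y":0,"z":0.012,"wx":0,"wy":0,"wz":0,"hand":0.3},{"x":0.0013,"y":0,"z":0.012,"wx":0,"wy":0,"wz":0,"hand":0.3},{"x":0.0013,"y":0,"z":0.012,"wx":0,"wy":0,"wz":0,"hand":0.52},{"x":0.0013,"y":0,"z":0.012,"wx":0,"wy":0,"wz":0,"hand":0.52},{"x":0.0013,"y":0,"z":-0.03,"wx":0,"wy":0,"wz":0,"hand":0.52},{"x":0.0013,"y":0,"z":-0.09,"wx":0,"wy":0,"wz":0,"hand":0.52}]'

```text
time: 6.88
tool_pos: [0.5809, -0.1049, 0.107]
tool_rot: [3.141, -0.003, 3.063]
contact_force: [2.2, -0.4, 0.1]
opening: 0.048
```

```bash
python3 - <<'E'
from h import *
st(); plan(.5813,-.3896,.12,180+7.5)
E
```

```text
t 6.88 [ 0.5809 -0.1049  0.107 ] rot [ 1.7994e+02 -1.5000e-01  1.7551e+02] F [ 2.2 -0.4  0.1] op 0.0480
x -0.0226 y -0.2838 z -0.0134 | wx 0.08 wy -0.14 wz -11.99
```

Call:
move_arm --deltas '[{"x":-0.004,"y":-0.05,"z":-0.01,"wx":0,"wy":0,"wz":-3,"hand":0.52},{"x":-0.0085,"y":-0.11,"z":-0.01,"wx":0,"wy":0,"wz":-6,"hand":0.7},{"x":-0.013,"y":-0.17,"z":-0.01,"wx":0,"wy":0,"wz":-9,"hand":0.85},{"x":-0.017,"y":-0.23,"z":-0.01,"wx":0,"wy":0,"wz":-12,"hand":0.85},{"x":-0.0215,"y":-0.282,"z":-0.01,"wx":0,"wy":0,"wz":-12,"hand":0.85},{"x":-0.0215,"y":-0.282,"z":-0.01,"wx":0,"wy":0,"wz":-12,"hand":0.85},{"x":-0.0215,"y":-0.282,"z":-0.01,"wx":0,"wy":0,"wz":-12,"hand":0.85}]'

```text
time: 7.75
tool_pos: [0.5813, -0.3874, 0.1171]
tool_rot: [3.141, 0.001, -3.011]
contact_force: [1.0, 0.5, 0.4]
opening: 0.078
```

```bash
python3 - <<'E'
from h import *
st(); im,p=snap('wrist','w4'); cv2.imwrite('pics/w4c.png',cv2.resize(im[150:350,200:440],None,fx=3,fy=3,interpolation=cv2.INTER_CUBIC))
plan(.5813,-.3896,.005,180+7.5)
E
```

```text
t 7.75 [ 0.5813 -0.3874  0.1171] rot [ 1.7994e+02  7.0000e-02 -1.7250e+02] F [1.  0.5 0.4] op 0.0780
x 0.0008 y -0.0029 z 0.1124 | wx 0.05 wy 0.08 wz 0.07
```

View pics/w4c.png

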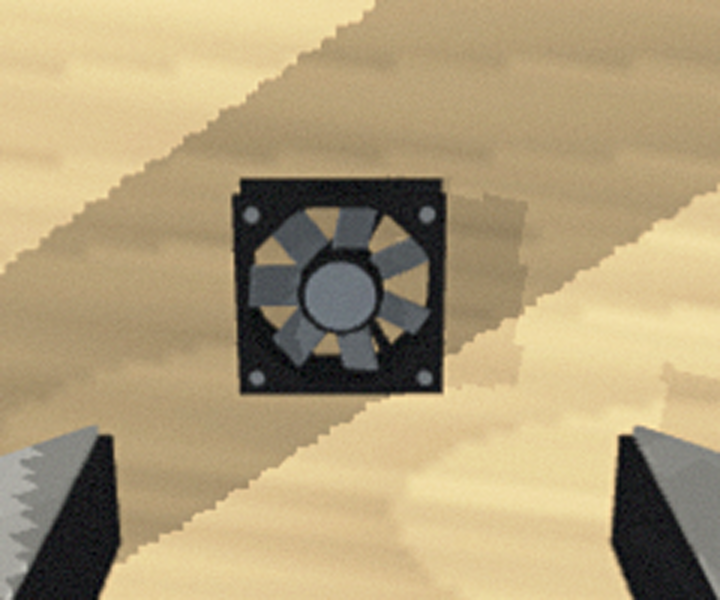

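The fan is square with the jaws. Screw-hole pixels are (283.7,221.7), (342.3,221.3), (341.7,275.7) and (285.7,276).

```bash
python3 - <<'E'
from h import *
im,p=load('w4'); o,R=pose()
q=np.array([pt(p,c,.02) for c in[(283.67,221.67),(342.33,221.33),(341.67,275.67),(285.67,276)]]);c=q.mean(0);print(c)
print(R.inv().apply(np.r_[q[0]+q[1]-q[2]-q[3],0]),R.inv().apply(np.r_[q[1]+q[2]-q[0]-q[3],0]))
plan(*c,.005,187.5)
E
```

```text
[ 0.58251713 -0.39157402]
[ 0.08208923 -0.00025586 -0.00010773] [3.24481863e-04 8.21672282e-02 6.82783662e-05]
x -0.0002 y -0.0050 z 0.1124 | wx 0.05 wy 0.08 wz 0.07
```

Call:
move_arm --deltas '[{"x":0,"y":-0.0025,"z":0.05,"wx":0,"wy":0,"wz":0,"hand":0.85},{"x":0,"y":-0.0025,"z":0.09,"wx":0,"wy":0,"wz":0,"hand":0.85},{"x":0,"y":-0.0025,"z":0.11,"wx":0,"wy":0,"wz":0,"hand":0.85},{"x":0,"y":-0.0025,"z":0.111,"wx":0,"wy":0,"wz":0,"hand":0.45},{"x":0,"y":-0.0025,"z":0.111,"wx":0,"wy":0,"wz":0,"hand":0.45},{"x":0,"y":-0.0025,"z":0.111,"wx":0,"wy":0,"wz":0,"hand":0.45},{"x":0,"y":-0.0025,"z":0.111,"wx":0,"wy":0,"wz":0,"hand":0.45},{"x":0,"y":-0.0025,"z":0.111,"wx":0,"wy":0,"wz":0,"hand":0.45}]' --grip_force 12

```text
time: 8.8
tool_pos: [0.5829, -0.3912, 0.0086]
tool_rot: [-3.139, 0.004, -3.01]
contact_force: [0.4, 1.1, 7.0]
opening: 0.0496
```

```bash
python3 - <<'E'
from h import *
st(); plan(.5885,-.0063,.10,180-4.56)
E
```

```text
t 8.80 [ 0.5829 -0.3912  0.0086] rot [-179.85    0.23 -172.48] F [0.4 1.1 7. ] op 0.0496
x -0.0563 y 0.3807 z -0.0921 | wx -0.12 wy 0.24 wz 12.07
```

Call:
move_arm --deltas '[{"x":0,"y":0,"z":-0.03,"wx":0,"wy":0,"wz":0,"hand":0.45},{"x":-0.003,"y":0.02,"z":-0.075,"wx":0,"wy":0,"wz":1,"hand":0.45},{"x":-0.01,"y":0.07,"z":-0.09,"wx":0,"wy":0,"wz":3,"hand":0.45},{"x":-0.019,"y":0.13,"z":-0.09,"wx":0,"wy":0,"wz":6,"hand":0.45},{"x":-0.028,"y":0.19,"z":-0.09,"wx":0,"wy":0,"wz":9,"hand":0.45},{"x":-0.037,"y":0.25,"z":-0.09,"wx":0,"wy":0,"wz":12,"hand":0.45},{"x":-0.046,"y":0.31,"z":-0.09,"wx":0,"wy":0,"wz":12,"hand":0.45},{"x":-0.055,"y":0.37,"z":-0.09,"wx":0,"wy":0,"wz":12,"hand":0.45}]'

```text
time: 9.8
tool_pos: [0.5878, -0.0147, 0.0971]
tool_rot: [3.142, 0.002, 3.063]
contact_force: [1.1, -0.5, -0.9]
opening: 0.0497
```

Call:
move_arm --deltas '[{"x":0,"y":0.01,"z":0,"wx":0,"wy":0,"wz":0,"hand":0.45},{"x":0,"y":0.01,"z":0,"wx":0,"wy":0,"wz":0,"hand":0.45},{"x":0,"y":0.01,"z":0.03,"wx":0,"wy":0,"wz":0,"hand":0.45},{"x":0,"y":0.01,"z":0.06,"wx":0,"wy":0,"wz":0,"hand":0.45},{"x":0,"y":0.01,"z":0.075,"wx":0,"wy":0,"wz":0,"hand":0.45},{"x":0,"y":0.01,"z":0.075,"wx":0,"wy":0,"wz":0,"hand":0.45}]'

```text
time: 10.55
tool_pos: [0.5884, -0.0077, 0.0209]
tool_rot: [3.142, -0.0, 3.062]
contact_force: [0.0, 0.8, -0.6]
opening: 0.0498
```

```bash
python3 - <<'E'
from h import *
st(); plan(.5885,-.0063,.0065,180-4.56)
E
```

```text
t 10.55 [ 0.5884 -0.0077  0.0209] rot [ 1.8000e+02 -1.0000e-02  1.7543e+02] F [ 0.   0.8 -0.6] op 0.0498
x 0.0000 y 0.0014 z 0.0144 | wx 0.00 wy -0.01 wz -0.01
```

Call:
move_arm --deltas '[{"x":0,"y":0.001,"z":0.007,"wx":0,"wy":0,"wz":0,"hand":0.45},{"x":0,"y":0.001,"z":0.012,"wx":0,"wy":0,"wz":0,"hand":0.45},{"x":0,"y":0.001,"z":0.0143,"wx":0,"wy":0,"wz":0,"hand":0.45},{"x":0,"y":0.001,"z":0.0143,"wx":0,"wy":0,"wz":0,"hand":0.45},{"x":0,"y":0.001,"z":0.0143,"wx":0,"wy":0,"wz":0,"hand":0.65},{"x":0,"y":0.001,"z":0.0143,"wx":0,"wy":0,"wz":0,"hand":0.65},{"x":0,"y":0.001,"z":-0.03,"wx":0,"wy":0,"wz":0,"hand":0.65},{"x":0,"y":0.001,"z":-0.09,"wx":0,"wy":0,"wz":0,"hand":0.65}]'

```text
time: 11.55
tool_pos: [0.5877, -0.0054, 0.1112]
tool_rot: [3.141, -0.002, 3.063]
contact_force: [1.6, 0.6, 0.5]
opening: 0.0597
```

```bash
python3 - <<'E'
from h import *
st(); plan(.4223,-.0277,.12,187.3)
E
```

```text
t 11.55 [ 0.5877 -0.0054  0.1112] rot [ 1.7998e+02 -1.3000e-01  1.7552e+02] F [1.6 0.6 0.5] op 0.0597
x 0.1632 y -0.0351 z -0.0084 | wx 0.03 wy -0.13 wz -11.78
```

Call:
move_arm --deltas '[{"x":0.05,"y":-0.01,"z":-0.01,"wx":0,"wy":0,"wz":-4,"hand":0.65},{"x":0.105,"y":-0.023,"z":-0.01,"wx":0,"wy":0,"wz":-8,"hand":0.85},{"x":0.15,"y":-0.033,"z":-0.01,"wx":0,"wy":0,"wz":-11.7,"hand":0.85},{"x":0.163,"y":-0.035,"z":-0.01,"wx":0,"wy":0,"wz":-11.7,"hand":0.85},{"x":0.163,"y":-0.035,"z":-0.01,"wx":0,"wy":0,"wz":-11.7,"hand":0.85},{"x":0.163,"y":-0.035,"z":-0.01,"wx":0,"wy":0,"wz":-11.7,"hand":0.85}]'

```text
time: 12.3
tool_pos: [0.4251, -0.0278, 0.1216]
tool_rot: [-3.141, 0.003, -3.016]
contact_force: [-0.2, -0.3, 0.6]
opening: 0.0779
```

```bash
python3 - <<'E'
from h import *
st(); im,p=snap('wrist','w5'); cv2.imwrite('pics/w5.png',im); cv2.imwrite('pics/w5c.png',cv2.resize(im[150:350,200:440],None,fx=3,fy=3,interpolation=cv2.INTER_CUBIC))
E
```

```text
t 12.30 [ 0.4251 -0.0278  0.1216] rot [-179.95    0.19 -172.79] F [-0.2 -0.3  0.6] op 0.0779
```

View pics/w5c.png

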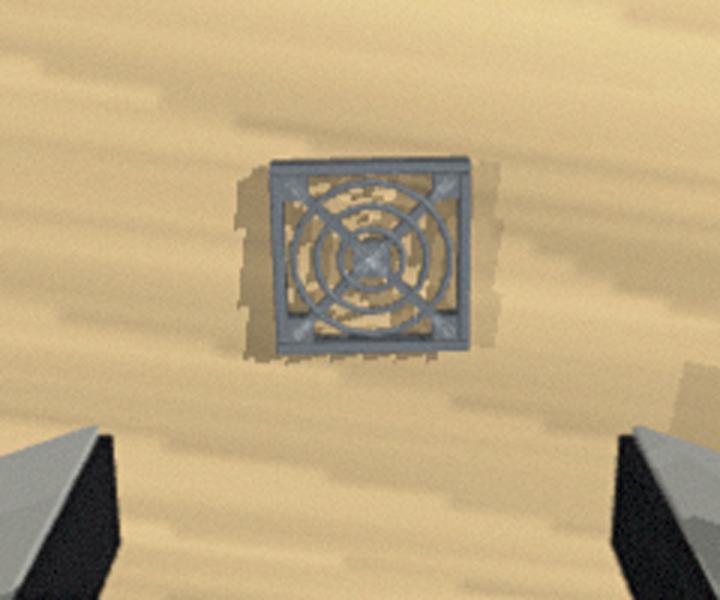

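The guard is rotated about −1.3° against the jaws. Corners in the crop are (271,164), (470,160), (469,350), (277,353).

```bash
python3 - <<'E'
from h import *
im,p=load('w5'); o,R=pose()
q=np.array([pt(p,(200+c[0]/3-.3,150+c[1]/3-.3),.008) for c in[(271,164),(470,160),(469,350),(277,353)]]);c=q.mean(0);print(c)
a=R.inv().apply(np.r_[q[0]+q[1]-q[2]-q[3],0]); b=R.inv().apply(np.r_[q[1]+q[2]-q[0]-q[3],0]);print(a/2,b/2,np.degrees(np.arctan2(a[1],a[0])),np.degrees(np.arctan2(-b[0],b[1])))
print('center in tool',R.inv().apply(np.r_[c,.008]-o))
E
```

```text
[ 0.42080479 -0.02544949]
[ 0.04969729 -0.00067093 -0.00014526] [ 8.75580561e-04  4.91691856e-02 -3.65925123e-05] -0.7734646672856624 -1.0201871027166876
center in tool [0.0042226  0.00291501 0.11344209]
```

Call:
move_arm --deltas '[{"x":0.0035,"y":0.0025,"z":0.05,"wx":0,"wy":0,"wz":-0.9,"hand":0.85},{"x":0.0035,"y":0.0025,"z":0.095,"wx":0,"wy":0,"wz":-0.9,"hand":0.85},{"x":0.0035,"y":0.0025,"z":0.114,"wx":0,"wy":0,"wz":-0.9,"hand":0.85},{"x":0.0035,"y":0.0025,"z":0.116,"wx":0,"wy":0,"wz":-0.9,"hand":0.45},{"x":0.0035,"y":0.0025,"z":0.116,"wx":0,"wy":0,"wz":-0.9,"hand":0.45},{"x":0.0035,"y":0.0025,"z":0.116,"wx":0,"wy":0,"wz":-0.9,"hand":0.45},{"x":0.0035,"y":0.0025,"z":0.116,"wx":0,"wy":0,"wz":-0.9,"hand":0.45},{"x":0.0035,"y":0.0025,"z":0.116,"wx":0,"wy":0,"wz":-0.9,"hand":0.45}]' --grip_force 6

```text
time: 13.35
tool_pos: [0.4208, -0.0258, 0.0061]
tool_rot: [-3.14, 0.004, -3.0]
contact_force: [-0.2, 1.8, 6.0]
opening: 0.0499
```

```bash
python3 - <<'E'
from h import *
st()
E
```

```text
t 13.35 [ 0.4208 -0.0258  0.0061] rot [-179.94    0.22 -171.89] F [-0.2  1.8  6. ] op 0.0499
```

Call:
move_arm --deltas '[{"x":0,"y":0,"z":-0.03,"wx":0,"wy":0,"wz":0,"hand":0.45},{"x":0,"y":0,"z":-0.08,"wx":0,"wy":0,"wz":2,"hand":0.45},{"x":-0.05,"y":-0.001,"z":-0.09,"wx":0,"wy":0,"wz":5,"hand":0.45},{"x":-0.1,"y":-0.002,"z":-0.09,"wx":0,"wy":0,"wz":9,"hand":0.45},{"x":-0.15,"y":-0.0035,"z":-0.09,"wx":0,"wy":0,"wz":12.6,"hand":0.45},{"x":-0.17,"y":-0.004,"z":-0.09,"wx":0,"wy":0,"wz":12.6,"hand":0.45},{"x":-0.17,"y":-0.004,"z":-0.09,"wx":0,"wy":0,"wz":12.6,"hand":0.45},{"x":-0.17,"y":-0.004,"z":-0.09,"wx":0,"wy":0,"wz":12.6,"hand":0.45}]'

```text
time: 14.35
tool_pos: [0.5874, -0.0056, 0.0954]
tool_rot: [3.142, 0.0, 3.063]
contact_force: [-1.2, 0.4, 1.0]
opening: 0.0493
```

```bash
python3 - <<'E'
from h import *
st(); im,p=snap('wrist','w6'); cv2.imwrite('pics/w6c.png',cv2.resize(im[180:380,200:440],None,fx=3,fy=3,interpolation=cv2.INTER_CUBIC))
plan(.5885,-.0063,.025,180-4.56)
E
```

```text
t 14.35 [ 0.5874 -0.0056  0.0954] rot [180.     0.   175.52] F [-1.2  0.4  1. ] op 0.0493
x -0.0011 y -0.0006 z 0.0705 | wx 0.00 wy 0.02 wz 0.07
```

View pics/w6c.png

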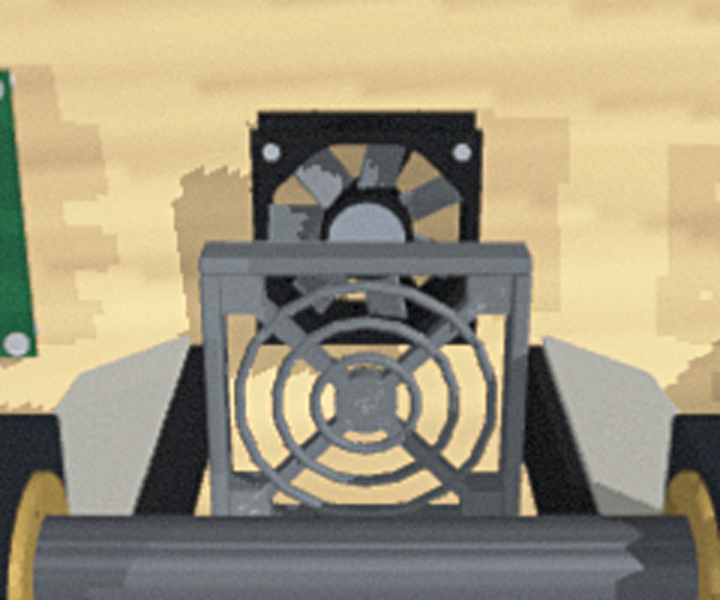

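Guard held square above the fan. Fan front holes are (271,153) and (462,153), and the guard front top edge is (203,275)–(530,275) with its hub at (366,400), all in the crop. I'll compare the centres in the tool frame.

```bash
python3 - <<'E'
from h import *
im,p=load('w6'); o,R=pose()
f=lambda c,z:R.inv().apply(np.r_[pt(p,(200+c[0]/3-.3,180+c[1]/3-.3),z),z]-o)
a,b=f((271,153),.02),f((462,153),.02); print('fan holes',a,b,'centre x',(a+b)[0]/2-.0205,(a+b)[1]/2)
for dz in (.002,.0035,.005):
  z=o[2]+dz
  a,b=f((203,275),z),f((530,275),z); print(dz,'guard',a,b,'width',b[1]-a[1],'centre x',(a+b)[0]/2-.025,(a+b)[1]/2,'hub',f((366,400),z)[:2])
E
```

```text
fan holes [ 0.01966115 -0.01885437  0.07552196] [0.01963554 0.02223296 0.07552442] centre x -0.0008516513378285691 0.0016892945489783897
0.002 guard [ 0.02237    -0.0227459  -0.00200999] [ 0.02233806  0.02593801 -0.00200707] width 0.04868390989546835 centre x -0.002645970834481648 0.001596052179309318 hub [0.00158433 0.00151319]
0.0035 guard [ 0.02296795 -0.02251306 -0.0035102 ] [ 0.02293633  0.02570175 -0.00350732] width 0.048214803647691054 centre x -0.0020478625817051746 0.0015943441317608515 hub [0.00238257 0.00151228]
0.005 guard [ 0.0235659  -0.02228021 -0.00501042] [ 0.02353459  0.02546548 -0.00500756] width 0.047745697399913745 centre x -0.0014497543289286423 0.0015926360842123764 hub [0.00318081 0.00151137]
```

```bash
python3 - <<'E'
from h import *
im,p=load('w5'); R=Ro.from_euler('xyz',[-179.95,.19,-172.79],degrees=True); o=np.array([.4251,-.0278,.1216])
f=lambda c,z:R.inv().apply(np.r_[pt(p,(200+c[0]/3-.3,150+c[1]/3-.3),z),z]-o)
for z in (.001,.004,.008): print(z,'hub',f((372,257.5),z)[:2])
print('front',f((370,162),.008),'back',f((373,351),.008))
im,p=load('w6')
g=cv2.resize(im[170:400,260:390],None,fx=4,fy=4,interpolation=cv2.INTER_CUBIC)[:600]
cv2.imwrite('pics/w6d.png',cv2.resize(im[220:360,250:390],(600,600),interpolation=cv2.INTER_CUBIC))
E
```

```text
0.001 hub [0.00276907 0.00307855]
0.004 hub [0.0036464  0.00306029]
0.008 hub [0.00481617 0.00303593]
front [0.0291807  0.00252171 0.1135017 ] back [-0.02036158  0.003321    0.11366529]
```

Call:
move_arm --deltas '[{"x":-0.0015,"y":0,"z":0.03,"wx":0,"wy":0,"wz":0,"hand":0.45},{"x":-0.0015,"y":0,"z":0.055,"wx":0,"wy":0,"wz":0,"hand":0.45},{"x":-0.0015,"y":0,"z":0.065,"wx":0,"wy":0,"wz":0,"hand":0.45},{"x":-0.0015,"y":0,"z":0.069,"wx":0,"wy":0,"wz":0,"hand":0.45},{"x":-0.0015,"y":0,"z":0.0705,"wx":0,"wy":0,"wz":0,"hand":0.45},{"x":-0.0015,"y":0,"z":0.0705,"wx":0,"wy":0,"wz":0,"hand":0.45},{"x":-0.0015,"y":0,"z":0.0705,"wx":0,"wy":0,"wz":0,"hand":0.6},{"x":-0.0015,"y":0,"z":0.0705,"wx":0,"wy":0,"wz":0,"hand":0.65}]'

```text
time: 15.4
tool_pos: [0.5905, -0.0057, 0.0255]
tool_rot: [3.142, 0.002, 3.063]
contact_force: [-1.1, -0.8, 0.2]
opening: 0.0585
```

Call:
move_arm --deltas '[{"x":0,"y":0,"z":-0.03,"wx":0,"wy":0,"wz":0,"hand":0.65},{"x":0,"y":0,"z":-0.09,"wx":0,"wy":0,"wz":0,"hand":0.65},{"x":0.03,"y":0,"z":-0.11,"wx":0,"wy":0,"wz":0,"hand":0.65},{"x":0.05,"y":0,"z":-0.11,"wx":0,"wy":0,"wz":0,"hand":0.65},{"x":0.05,"y":0,"z":-0.11,"wx":0,"wy":0,"wz":0,"hand":0.65}]'

```text
time: 16.02
tool_pos: [0.5395, -0.0016, 0.1356]
tool_rot: [3.142, 0.002, 3.063]
contact_force: [0.9, 0.8, -0.0]
opening: 0.06
```

```bash
python3 - <<'E'
from h import *
st(); im,p=snap('wrist','w7'); a=cv2.resize(im[180:340,110:390],None,fx=2.5,fy=2.5,interpolation=cv2.INTER_CUBIC)
cv2.imwrite('pics/w7c.png',a)
E
```

```text
t 16.02 [ 0.5395 -0.0016  0.1356] rot [1.8000e+02 1.1000e-01 1.7552e+02] F [ 0.9  0.8 -0. ] op 0.0600
```

View pics/w7c.png

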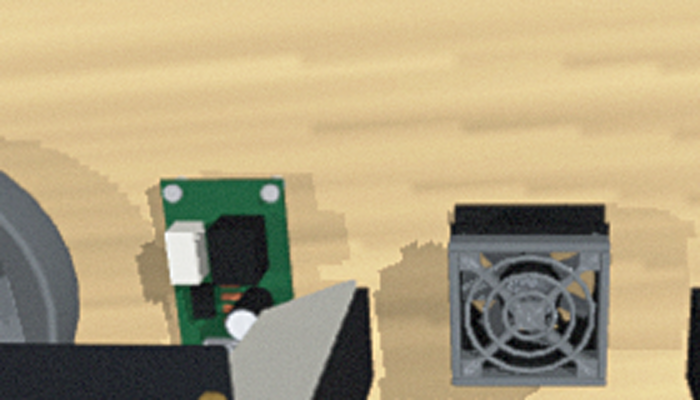

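Guard sits square on the fan. I'll check the front edges numerically: fan bottom at row 206, guard/fan boundary at 236, guard back edge at 384, all in the crop.

```bash
python3 - <<'E'
from h import *
im,p=load('w7'); o,R=pose()
f=lambda u,v,z:R.inv().apply(np.r_[pt(p,(110+u/2.5-.3,180+v/2.5-.3),z),z]-o)[:2]
print('fan front bottom',f(456,206,0),f(606,206,0))
print('guard front bottom',f(450,236,.02),f(609,236,.02)); print('guard back',f(454,384,.028),f(606,384,.028)); print('guard hub',f(530,317,.027))
w=lambda u,v,z:pt(p,(110+u/2.5-.3,180+v/2.5-.3),z)
print('guard centre world', w(530,317,.027), 'fan front mid',(w(456,206,0)+w(606,206,0))/2)
q=(w(172,193,.008)+w(270,193,.008))/2; print('board front holes mid',q, w(162,180,.008),w(285,180,.008))
g=cv2.cvtColor(im,6)
for u in (305,340): print(u,g[258:300,u])
E
```

```text
fan front bottom [-0.02332155 -0.02303635] [-0.02335583  0.02704565]
guard front bottom [-0.02597802 -0.02350803] [-0.02601229  0.0264998 ]
guard back [-0.07431287 -0.0229279 ] [-0.07434895  0.02618459]
guard hub [-0.0507287   0.00163747]
guard centre world [ 0.59143554 -0.00418255] fan front mid [ 0.56422931 -0.00167916]
board front holes mid [ 0.54888251 -0.10150715] [ 0.54295858 -0.11991603] [ 0.54610857 -0.07989105]
305 [202 206 212 142  61  23  25  28  39  31  33  26  28  31  27  42  88 102
  96 114 122 124 109  81  66  79 107 138 114 111 122 119 126 124 126 103
  85  72  72  82 105 127]
340 [202 207 212 140  55  26  20  26  20  35  28  24  27  31  32  38  90  98
 100 115 124 123 117 111  87  77  79  79  76  96 117 124 128 121 116 136
 139 139 140 123  81  72]
```

```bash
python3 - <<'E'
from h import *
im,p=load('w4'); R=Ro.from_euler('xyz',[179.94,.07,-172.5],degrees=True); o=np.array([.5813,-.3874,.1171])
f=lambda u,v,z:R.inv().apply(np.r_[pt(p,(200+u/3-.3,150+v/3-.3),z),z]-o)[:2]
print('front bottom z0',f(340,179,0),'front top',f(340,193,.02),'back top',f(340,393,.02),'back',f(340,393,.0))
g=cv2.cvtColor(im,6); print(g[200:222,300]); print(g[270:290,300])
E
```

```text
front bottom z0 [ 0.02426971 -0.00485231] front top [ 0.025321   -0.00441672] back top [-0.02493101 -0.00480321] back [-0.03349478 -0.00529593]
[148 151 157 161 157 161 164 162 172  94  34  24  34  27  15  27  32  27
  23  28  47  75]
[ 85  60  27  20   8  18  27  26  30  30  34  97 153 162 162 155 158 156
 155 151]
```

The guard sits about 3 mm too far from the robot relative to the fan, so I regrip it and move it 3 mm back.

Call:
move_arm --deltas '[{"x":-0.05,"y":0,"z":0.02,"wx":0,"wy":0,"wz":0,"hand":0.65},{"x":-0.05,"y":0,"z":0.06,"wx":0,"wy":0,"wz":0,"hand":0.65},{"x":-0.05,"y":0,"z":0.09,"wx":0,"wy":0,"wz":0,"hand":0.65},{"x":-0.05,"y":0,"z":0.107,"wx":0,"wy":0,"wz":0,"hand":0.65},{"x":-0.05,"y":0,"z":0.109,"wx":0,"wy":0,"wz":0,"hand":0.65},{"x":-0.05,"y":0,"z":0.109,"wx":0,"wy":0,"wz":0,"hand":0.45},{"x":-0.05,"y":0,"z":0.109,"wx":0,"wy":0,"wz":0,"hand":0.45},{"x":-0.05,"y":0,"z":0.109,"wx":0,"wy":0,"wz":0,"hand":0.45}]' --grip_force 5

```text
time: 17.08
tool_pos: [0.591, -0.0058, 0.0273]
tool_rot: [-3.142, 0.004, 3.063]
contact_force: [-0.4, -0.4, 2.8]
opening: 0.0495
```

Call:
move_arm --deltas '[{"x":0,"y":0,"z":-0.006,"wx":0,"wy":0,"wz":0,"hand":0.45},{"x":0.003,"y":0,"z":-0.006,"wx":0,"wy":0,"wz":0,"hand":0.45},{"x":0.003,"y":0,"z":-0.003,"wx":0,"wy":0,"wz":0,"hand":0.45},{"x":0.003,"y":0,"z":0,"wx":0,"wy":0,"wz":0,"hand":0.45},{"x":0.003,"y":0,"z":0,"wx":0,"wy":0,"wz":0,"hand":0.45},{"x":0.003,"y":0,"z":0,"wx":0,"wy":0,"wz":0,"hand":0.65},{"x":0.003,"y":0,"z":0,"wx":0,"wy":0,"wz":0,"hand":0.65}]'

```text
time: 17.95
tool_pos: [0.5871, -0.0055, 0.0259]
tool_rot: [3.142, 0.001, 3.063]
contact_force: [-0.8, -0.0, -0.4]
opening: 0.0593
```

Call:
move_arm --deltas '[{"x":0,"y":0,"z":-0.03,"wx":0,"wy":0,"wz":0,"hand":0.65},{"x":0,"y":0,"z":-0.09,"wx":0,"wy":0,"wz":0,"hand":0.65},{"x":0.05,"y":0,"z":-0.11,"wx":0,"wy":0,"wz":0,"hand":0.65},{"x":0.065,"y":0,"z":-0.11,"wx":0,"wy":0,"wz":0,"hand":0.65},{"x":0.065,"y":0,"z":-0.11,"wx":0,"wy":0,"wz":0,"hand":0.65}]'

```text
time: 18.58
tool_pos: [0.5217, -0.0003, 0.1365]
tool_rot: [3.142, 0.002, 3.063]
contact_force: [0.3, -0.4, -0.1]
opening: 0.0598
```

```bash
python3 - <<'E'
from h import *
st(); im,p=snap('wrist','w8'); a=cv2.resize(im[160:320,110:390],None,fx=2.5,fy=2.5,interpolation=cv2.INTER_CUBIC)
cv2.imwrite('pics/w8c.png',a); g=cv2.cvtColor(im,6)
for u in (305,340): print(u,g[235:320,u])
E
```

```text
t 18.57 [ 5.217e-01 -3.000e-04  1.365e-01] rot [1.8000e+02 1.2000e-01 1.7552e+02] F [ 0.3 -0.4 -0.1] op 0.0598
305 [201 208 208 206 203 206 204 197 194 191 191 189 183 182 183 178 175 182
 192 194 200 204 203 203 201 198 202 200 196 195 193 198 195 193 197 191
 187 183 187 194 193 200 199 202 211 167  76  25  25  35  29  31  29  30
  75  98  94  97 118 125 125  77  28  50  76  78  70  85 125 124 115 123
 121 108 111 114  77  71  90 102 119 125 124 107 120]
340 [208 209 205 201 202 200 201 194 192 188 189 184 181 182 183 188 192 198
 197 194 197 200 203 204 200 201 201 200 201 202 203 202 198 193 193 188
 190 186 183 184 193 194 200 207 206 164  79  26  28  22  27  32  31  32
  80  94  93  93 119 129 122  74  30  24  57  95  80  95 119 125 130 129
 101 102 140 144 141 139 135 135 132 117  82  79  83]
```

```bash
python3 - <<'E'
from h import *
im,p=load('w8'); o,R=pose()
f=lambda v,z:R.inv().apply(np.r_[pt(p,(322,v),z),z]-o)[0]
print('fan centre',f(280.5,0)-.0243,'guard centre',f(288.7,.02)-.025)
g=cv2.cvtColor(im,6); print(g[335:352,306],g[335:352,336]); print(f(341,.028))
# sides: rows across guard top / fan front face
print(g[284,285:297],g[284,345:358]); print(g[295,285:297],g[295,345:358])
print(pt(p,(322,280.5),0))
E
```

```text
fan centre -0.06476108310616448 guard centre -0.0640232746108654
[120 101 140 122  40  34  71 100  92  94 113 121 124 138 166 164 157] [123  65 112 128  72  29  69  74  92  94 109 122 124 159 208 208 201]
-0.08211817475474371
[199 198 197 203 200 165 161 104  32  30  38  39] [ 33  22  34  34  30  39  94 191 186 181 183 182 185]
[203 197 198 205 205 112 119 123 121 124 123 124] [123 117 118 123 121 119 120 124 142 189 188 182 180]
[ 0.56339103 -0.00175166]
```

The guard now sits centred to about 1.5 mm and matches in y. Next is the motor, with the jaws turned 90° so they end up across the row.

Call:
move_arm --deltas '[{"x":0.02,"y":0.055,"z":-0.015,"wx":0,"wy":0,"wz":10,"hand":0.75},{"x":0.04,"y":0.11,"z":-0.03,"wx":0,"wy":0,"wz":20,"hand":0.75},{"x":0.06,"y":0.165,"z":-0.03,"wx":0,"wy":0,"wz":30,"hand":0.75},{"x":0.08,"y":0.22,"z":-0.03,"wx":0,"wy":0,"wz":40,"hand":0.75},{"x":0.1,"y":0.27,"z":-0.03,"wx":0,"wy":0,"wz":50,"hand":0.75},{"x":0.12,"y":0.32,"z":-0.03,"wx":0,"wy":0,"wz":60,"hand":0.75},{"x":0.13,"y":0.346,"z":-0.03,"wx":0,"wy":0,"wz":70,"hand":0.75},{"x":0.13,"y":0.346,"z":-0.03,"wx":0,"wy":0,"wz":80,"hand":0.75}]'

```text
time: 19.62
tool_pos: [0.4193, 0.3576, 0.1649]
tool_rot: [3.14, 0.0, 1.684]
contact_force: [0.2, -1.0, 0.9]
opening: 0.0688
```

Call:
move_arm --deltas '[{"x":0,"y":0,"z":0,"wx":0,"wy":0,"wz":10,"hand":0.75},{"x":0,"y":0,"z":0,"wx":0,"wy":0,"wz":10,"hand":0.75},{"x":0,"y":0,"z":0,"wx":0,"wy":0,"wz":10,"hand":0.75}]'

```text
time: 20.0
tool_pos: [0.4201, 0.3548, 0.1655]
tool_rot: [3.14, 0.0, 1.515]
contact_force: [0.0, 0.5, -0.2]
opening: 0.0691
```

```bash
python3 - <<'E'
from h import *
st(); im,p=snap('wrist','w9'); cv2.imwrite('pics/w9c.png',cv2.resize(im[100:400,160:480],None,fx=2,fy=2,interpolation=cv2.INTER_CUBIC))
plan(.4193,.3553,.033,85.44); print(proj(p,[[.4193,.3553,.058],[.4193,.3553,.079]]))
E
```

```text
t 20.00 [0.4201 0.3548 0.1655] rot [1.7992e+02 1.0000e-02 8.6810e+01] F [ 0.   0.5 -0.2] op 0.0691
x 0.0006 y -0.0009 z 0.1326 | wx 0.09 wy 0.01 wz 1.34
[[320.60354929 245.34199334]
 [320.60254882 254.62645217]]
```

View pics/w9c.png

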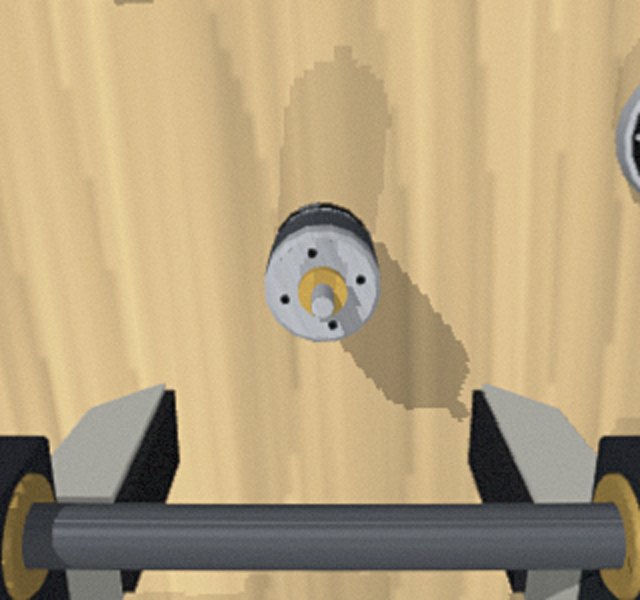

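The shaft tip is at (321,251.5) and the can top at (321,242), about 3 px above prediction. The motor is therefore 2 mm further in +tool x.

Call:
move_arm --deltas '[{"x":0.0025,"y":-0.0005,"z":0.05,"wx":0,"wy":0,"wz":1.4,"hand":0.75},{"x":0.0025,"y":-0.0005,"z":0.095,"wx":0,"wy":0,"wz":1.4,"hand":0.75},{"x":0.0025,"y":-0.0005,"z":0.125,"wx":0,"wy":0,"wz":1.4,"hand":0.75},{"x":0.0025,"y":-0.0005,"z":0.132,"wx":0,"wy":0,"wz":1.4,"hand":0.75},{"x":0.0025,"y":-0.0005,"z":0.132,"wx":0,"wy":0,"wz":1.4,"hand":0.4},{"x":0.0025,"y":-0.0005,"z":0.132,"wx":0,"wy":0,"wz":1.4,"hand":0.4},{"x":0.0025,"y":-0.0005,"z":0.132,"wx":0,"wy":0,"wz":1.4,"hand":0.4},{"x":0.0025,"y":-0.0005,"z":0.132,"wx":0,"wy":0,"wz":1.4,"hand":0.4}]' --grip_force 30

```text
time: 21.05
tool_pos: [0.4201, 0.3577, 0.0351]
tool_rot: [3.138, -0.001, 1.488]
contact_force: [-1.1, -0.1, 6.4]
opening: 0.043
```

```bash
python3 - <<'E'
from h import *
st(); plan(.5965,.0933,.16,85.44)
E
```

```text
t 21.05 [0.4201 0.3577 0.0351] rot [ 1.798e+02 -8.000e-02  8.525e+01] F [-1.1 -0.1  6.4] op 0.0430
x -0.2487 y 0.1981 z -0.1246 | wx 0.20 wy -0.08 wz -0.19
```

Call:
move_arm --deltas '[{"x":0,"y":0,"z":-0.02,"wx":0,"wy":0,"wz":0,"hand":0.4},{"x":0,"y":0,"z":-0.06,"wx":0,"wy":0,"wz":0,"hand":0.4},{"x":0,"y":0,"z":-0.11,"wx":0,"wy":0,"wz":0,"hand":0.4},{"x":-0.015,"y":0.012,"z":-0.13,"wx":0,"wy":0,"wz":0,"hand":0.4},{"x":-0.05,"y":0.04,"z":-0.13,"wx":0,"wy":0,"wz":0,"hand":0.4},{"x":-0.09,"y":0.072,"z":-0.13,"wx":0,"wy":0,"wz":0,"hand":0.4},{"x":-0.13,"y":0.104,"z":-0.13,"wx":0,"wy":0,"wz":0,"hand":0.4},{"x":-0.17,"y":0.136,"z":-0.13,"wx":0,"wy":0,"wz":0,"hand":0.4}]'

```text
time: 22.05
tool_pos: [0.5411, 0.175, 0.1638]
tool_rot: [3.141, 0.0, 1.488]
contact_force: [0.7, -0.0, -2.3]
opening: 0.0435
```

Call:
move_arm --deltas '[{"x":-0.038,"y":0.03,"z":0,"wx":0,"wy":0,"wz":0,"hand":0.4},{"x":-0.065,"y":0.052,"z":0,"wx":0,"wy":0,"wz":0,"hand":0.4},{"x":-0.0785,"y":0.062,"z":0,"wx":0,"wy":0,"wz":0,"hand":0.4},{"x":-0.0785,"y":0.062,"z":0,"wx":0,"wy":0,"wz":0,"hand":0.4},{"x":-0.0785,"y":0.062,"z":0,"wx":0,"wy":0,"wz":0,"hand":0.4}]'

```text
time: 22.68
tool_pos: [0.5951, 0.0944, 0.1641]
tool_rot: [3.141, -0.0, 1.489]
contact_force: [-1.0, 0.0, -3.3]
opening: 0.0437
```

```bash
python3 - <<'E'
from h import *
st(); plan(.5965,.0933,.035,85.44)
E
```

```text
t 22.68 [0.5951 0.0944 0.1641] rot [ 1.7996e+02 -3.0000e-02  8.5300e+01] F [-1.   0.  -3.3] op 0.0437
x -0.0010 y 0.0014 z 0.1291 | wx 0.04 wy -0.03 wz -0.14
```

Call:
move_arm --deltas '[{"x":-0.0007,"y":0.0007,"z":0.045,"wx":0,"wy":0,"wz":0,"hand":0.4},{"x":-0.0007,"y":0.0007,"z":0.085,"wx":0,"wy":0,"wz":0,"hand":0.4},{"x":-0.0007,"y":0.0007,"z":0.112,"wx":0,"wy":0,"wz":0,"hand":0.4},{"x":-0.0007,"y":0.0007,"z":0.123,"wx":0,"wy":0,"wz":0,"hand":0.4},{"x":-0.0007,"y":0.0007,"z":0.1265,"wx":0,"wy":0,"wz":0,"hand":0.4},{"x":-0.0007,"y":0.0007,"z":0.1285,"wx":0,"wy":0,"wz":0,"hand":0.4},{"x":-0.0007,"y":0.0007,"z":0.1295,"wx":0,"wy":0,"wz":0,"hand":0.4},{"x":-0.0007,"y":0.0007,"z":0.1295,"wx":0,"wy":0,"wz":0,"hand":0.4}]'

```text
time: 23.68
tool_pos: [0.5972, 0.0924, 0.0353]
tool_rot: [3.139, -0.0, 1.488]
contact_force: [0.6, 0.9, -3.3]
opening: 0.0432
```

Call:
move_arm --deltas '[{"x":0,"y":0,"z":0.0005,"wx":0,"wy":0,"wz":0,"hand":0.4},{"x":0,"y":0,"z":0.001,"wx":0,"wy":0,"wz":0,"hand":0.4},{"x":0,"y":0,"z":0.001,"wx":0,"wy":0,"wz":0,"hand":0.4}]'

```text
time: 24.05
tool_pos: [0.5972, 0.0923, 0.0351]
tool_rot: [3.139, -0.0, 1.488]
contact_force: [-2.6, -1.0, 7.2]
opening: 0.0432
```

Touched down, so I release, rise and back off.

Call:
move_arm --deltas '[{"x":0,"y":0,"z":0,"wx":0,"wy":0,"wz":0,"hand":0.55},{"x":0,"y":0,"z":0,"wx":0,"wy":0,"wz":0,"hand":0.7},{"x":0,"y":0,"z":0,"wx":0,"wy":0,"wz":0,"hand":0.7},{"x":0,"y":0,"z":-0.03,"wx":0,"wy":0,"wz":0,"hand":0.7},{"x":0,"y":0,"z":-0.08,"wx":0,"wy":0,"wz":0,"hand":0.7},{"x":0,"y":0,"z":-0.13,"wx":0,"wy":0,"wz":0,"hand":0.7},{"x":0,"y":0,"z":-0.13,"wx":0,"wy":0,"wz":0,"hand":0.7}]'

```text
time: 24.92
tool_pos: [0.5991, 0.0925, 0.1683]
tool_rot: [3.131, -0.001, 1.488]
contact_force: [-0.9, 0.6, -0.9]
opening: 0.064
```

```bash
python3 - <<'E'
from h import *
st(); plan(.5736,.3958,.13,85.44)
E
```

```text
t 24.93 [0.5991 0.0925 0.1683] rot [ 1.7937e+02 -7.0000e-02  8.5240e+01] F [-0.9  0.6 -0.9] op 0.0640
x 0.3001 y -0.0510 z 0.0381 | wx 0.63 wy -0.06 wz -0.20
```

Call:
move_arm --deltas '[{"x":0.05,"y":-0.0085,"z":0,"wx":0.3,"wy":0,"wz":-10,"hand":0.9},{"x":0.1,"y":-0.017,"z":0,"wx":0.6,"wy":0,"wz":-20,"hand":0.9},{"x":0.155,"y":-0.026,"z":0,"wx":0.6,"wy":0,"wz":-30,"hand":0.9},{"x":0.21,"y":-0.0355,"z":0,"wx":0.6,"wy":0,"wz":-40,"hand":0.9},{"x":0.265,"y":-0.045,"z":0,"wx":0.6,"wy":0,"wz":-50,"hand":0.9},{"x":0.3,"y":-0.051,"z":0,"wx":0.6,"wy":0,"wz":-60,"hand":0.9},{"x":0.3,"y":-0.051,"z":0.02,"wx":0.6,"wy":0,"wz":-70,"hand":0.9},{"x":0.3,"y":-0.051,"z":0.03,"wx":0.6,"wy":0,"wz":-80,"hand":0.9}]'

```text
time: 25.92
tool_pos: [0.5695, 0.3958, 0.1306]
tool_rot: [-3.132, -0.007, 2.891]
contact_force: [-0.0, 0.2, 0.3]
opening: 0.0829
```

Call:
move_arm --deltas '[{"x":0,"y":0,"z":0,"wx":0,"wy":0,"wz":-9,"hand":0.9},{"x":0,"y":0,"z":0,"wx":0,"wy":0,"wz":-9,"hand":0.9},{"x":0,"y":0,"z":0,"wx":0,"wy":0,"wz":-9,"hand":0.9}]'

```text
time: 26.3
tool_pos: [0.5707, 0.3955, 0.1331]
tool_rot: [-3.135, -0.006, 3.038]
contact_force: [0.1, -0.9, 0.3]
opening: 0.0825
```

```bash
python3 - <<'E'
from h import *
st(); im,p=snap('wrist','w10'); cv2.imwrite('pics/w10c.png',cv2.resize(im[150:350,200:440],None,fx=3,fy=3,interpolation=cv2.INTER_CUBIC))
plan(.5736,.3958,.005,175.44)
E
```

```text
t 26.30 [0.5707 0.3955 0.1331] rot [-179.62   -0.34  174.06] F [ 0.1 -0.9  0.3] op 0.0825
x -0.0035 y 0.0014 z 0.1283 | wx -0.36 wy -0.33 wz -1.35
```

View pics/w10c.png

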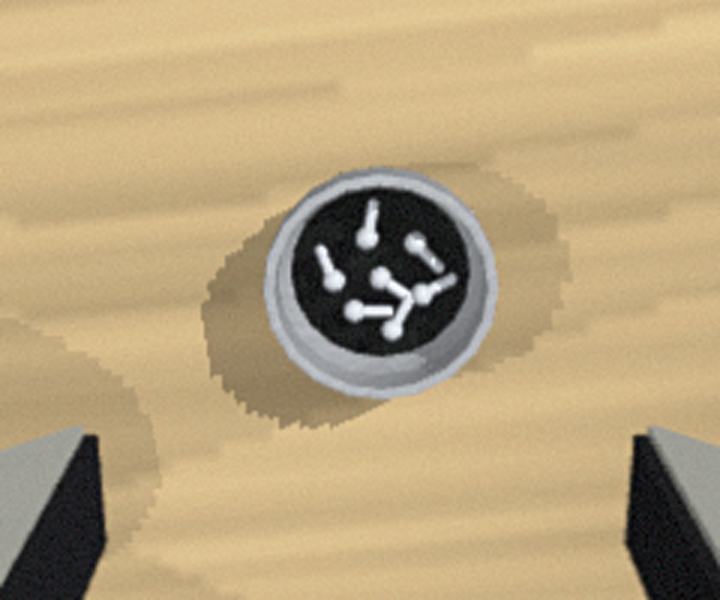

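```bash
python3 - <<'E'
from h import *
im,p=load('w10'); o,R=pose()
c=pt(p,(326.7,244.7),.02); print(c,R.inv().apply(np.r_[c,.02]-o))
for y in (172,398): print(R.inv().apply(np.r_[pt(p,(326.7,150+y/3-.3),.02),.02]-o)[0])
plan(*c,.005,175.44)
E
```

```text
[0.57236048 0.39990456] [-0.00177846  0.00527083  0.11329474]
0.027238672839859767
-0.032704401815360044
x -0.0019 y 0.0054 z 0.1283 | wx -0.36 wy -0.33 wz -1.35
```

Call:
move_arm --deltas '[{"x":-0.0025,"y":0.0045,"z":0.05,"wx":-0.4,"wy":-0.3,"wz":-1.3,"hand":0.9},{"x":-0.0025,"y":0.0045,"z":0.1,"wx":-0.4,"wy":-0.3,"wz":-1.3,"hand":0.9},{"x":-0.0025,"y":0.0045,"z":0.12,"wx":-0.4,"wy":-0.3,"wz":-1.3,"hand":0.9},{"x":-0.0025,"y":0.0045,"z":0.125,"wx":-0.4,"wy":-0.3,"wz":-1.3,"hand":0.9},{"x":-0.0025,"y":0.0045,"z":0.125,"wx":-0.4,"wy":-0.3,"wz":-1.3,"hand":0.9}]' --grip_force 15

```text
time: 26.98
tool_pos: [0.574, 0.3996, 0.0103]
tool_rot: [3.139, 0.002, 3.063]
contact_force: [1.5, -0.2, 0.5]
opening: 0.0825
```

```bash
python3 - <<'E'
from h import *
st(); plan(.5720,.3985,.006,175.44)
E
```

```text
t 26.98 [0.574  0.3996 0.0103] rot [1.7987e+02 1.2000e-01 1.7551e+02] F [ 1.5 -0.2  0.5] op 0.0825
x 0.0019 y -0.0013 z 0.0043 | wx 0.13 wy 0.11 wz 0.07
```

Call:
move_arm --deltas '[{"x":0.001,"y":0,"z":0.003,"wx":0,"wy":0,"wz":0,"hand":0.9},{"x":0.001,"y":0,"z":0.003,"wx":0,"wy":0,"wz":0,"hand":0.75},{"x":0.001,"y":0,"z":0.003,"wx":0,"wy":0,"wz":0,"hand":0.65},{"x":0.001,"y":0,"z":0.003,"wx":0,"wy":0,"wz":0,"hand":0.55},{"x":0.001,"y":0,"z":0.003,"wx":0,"wy":0,"wz":0,"hand":0.55},{"x":0.001,"y":0,"z":0.003,"wx":0,"wy":0,"wz":0,"hand":0.55}]'

```text
time: 27.72
tool_pos: [0.5721, 0.3992, 0.006]
tool_rot: [3.141, 0.0, 3.064]
contact_force: [-1.0, -1.8, 3.8]
opening: 0.0604
```

```bash
python3 - <<'E'
from h import *
st(); plan(.6603,-.1124,.16,175.44)
E
```

```text
t 27.73 [0.5721 0.3992 0.006 ] rot [1.7994e+02 1.0000e-02 1.7554e+02] F [-1.  -1.8  3.8] op 0.0604
x -0.1277 y -0.5031 z -0.1545 | wx 0.06 wy 0.01 wz 0.10
```

Call:
move_arm --deltas '[{"x":0,"y":0,"z":-0.015,"wx":0,"wy":0,"wz":0,"hand":0.55},{"x":0,"y":0,"z":-0.045,"wx":0,"wy":0,"wz":0,"hand":0.55},{"x":0,"y":0,"z":-0.085,"wx":0,"wy":0,"wz":0,"hand":0.55},{"x":0,"y":0,"z":-0.125,"wx":0,"wy":0,"wz":0,"hand":0.55},{"x":-0.004,"y":-0.015,"z":-0.15,"wx":0,"wy":0,"wz":0,"hand":0.55},{"x":-0.01,"y":-0.04,"z":-0.155,"wx":0,"wy":0,"wz":0,"hand":0.55},{"x":-0.02,"y":-0.08,"z":-0.155,"wx":0,"wy":0,"wz":0,"hand":0.55},{"x":-0.032,"y":-0.125,"z":-0.155,"wx":0,"wy":0,"wz":0,"hand":0.55}]'

```text
time: 28.72
tool_pos: [0.5935, 0.2698, 0.1593]
tool_rot: [-3.141, -0.002, 3.064]
contact_force: [0.5, -0.6, -0.3]
opening: 0.0606
```

Call:
move_arm --deltas '[{"x":-0.012,"y":-0.045,"z":0,"wx":0,"wy":0,"wz":0,"hand":0.55},{"x":-0.024,"y":-0.09,"z":0,"wx":0,"wy":0,"wz":0,"hand":0.55},{"x":-0.036,"y":-0.14,"z":0,"wx":0,"wy":0,"wz":0,"hand":0.55},{"x":-0.048,"y":-0.19,"z":0,"wx":0,"wy":0,"wz":0,"hand":0.55},{"x":-0.06,"y":-0.24,"z":0,"wx":0,"wy":0,"wz":0,"hand":0.55},{"x":-0.072,"y":-0.29,"z":0,"wx":0,"wy":0,"wz":0,"hand":0.55},{"x":-0.084,"y":-0.335,"z":0,"wx":0,"wy":0,"wz":0,"hand":0.55},{"x":-0.092,"y":-0.365,"z":0,"wx":0,"wy":0,"wz":0,"hand":0.55}]'

```text
time: 29.72
tool_pos: [0.6563, -0.1026, 0.1587]
tool_rot: [3.141, -0.003, 3.061]
contact_force: [0.2, -0.3, -1.1]
opening: 0.0602
```

Call:
move_arm --deltas '[{"x":-0.004,"y":-0.013,"z":0,"wx":0,"wy":0,"wz":0,"hand":0.55},{"x":-0.004,"y":-0.013,"z":0,"wx":0,"wy":0,"wz":0,"hand":0.55},{"x":-0.004,"y":-0.013,"z":0,"wx":0,"wy":0,"wz":0,"hand":0.55}]'

```text
time: 30.1
tool_pos: [0.6601, -0.1111, 0.1599]
tool_rot: [3.14, -0.001, 3.065]
contact_force: [0.0, 0.2, -0.8]
opening: 0.06
```

```bash
python3 - <<'E'
from h import *
st(); plan(.6603,-.1124,.006,175.44)
E
```

```text
t 30.10 [ 0.6601 -0.1111  0.1599] rot [ 1.7992e+02 -6.0000e-02  1.7560e+02] F [ 0.   0.2 -0.8] op 0.0600
x -0.0004 y -0.0015 z 0.1539 | wx 0.08 wy -0.06 wz 0.16
```

Call:
move_arm --deltas '[{"x":0,"y":-0.0008,"z":0.03,"wx":0,"wy":0,"wz":0,"hand":0.55},{"x":0,"y":-0.0008,"z":0.07,"wx":0,"wy":0,"wz":0,"hand":0.55},{"x":0,"y":-0.0008,"z":0.11,"wx":0,"wy":0,"wz":0,"hand":0.55},{"x":0,"y":-0.0008,"z":0.138,"wx":0,"wy":0,"wz":0,"hand":0.55},{"x":0,"y":-0.0008,"z":0.149,"wx":0,"wy":0,"wz":0,"hand":0.55},{"x":0,"y":-0.0008,"z":0.1525,"wx":0,"wy":0,"wz":0,"hand":0.55},{"x":0,"y":-0.0008,"z":0.154,"wx":0,"wy":0,"wz":0,"hand":0.55},{"x":0,"y":-0.0008,"z":0.154,"wx":0,"wy":0,"wz":0,"hand":0.55}]'

```text
time: 31.1
tool_pos: [0.661, -0.1132, 0.0073]
tool_rot: [3.141, 0.002, 3.064]
contact_force: [-0.5, 0.5, -0.3]
opening: 0.0606
```

Call:
move_arm --deltas '[{"x":0,"y":0,"z":0.001,"wx":0,"wy":0,"wz":0,"hand":0.55},{"x":0,"y":0,"z":0.0014,"wx":0,"wy":0,"wz":0,"hand":0.55},{"x":0,"y":0,"z":0.0014,"wx":0,"wy":0,"wz":0,"hand":0.55},{"x":0,"y":0,"z":0.0014,"wx":0,"wy":0,"wz":0,"hand":0.72},{"x":0,"y":0,"z":0.0014,"wx":0,"wy":0,"wz":0,"hand":0.76},{"x":0,"y":0,"z":0.0014,"wx":0,"wy":0,"wz":0,"hand":0.76},{"x":0,"y":0,"z":-0.03,"wx":0,"wy":0,"wz":0,"hand":0.76},{"x":0,"y":0,"z":-0.09,"wx":0,"wy":0,"wz":0,"hand":0.76}]'

```text
time: 32.1
tool_pos: [0.6585, -0.1127, 0.094]
tool_rot: [3.139, -0.007, 3.064]
contact_force: [-0.0, 0.6, 0.8]
opening: 0.0696
```

Call:
move_arm --deltas '[{"x":0.03,"y":0.025,"z":-0.05,"wx":0,"wy":0,"wz":0,"hand":0.76},{"x":0.06,"y":0.05,"z":-0.1,"wx":0,"wy":0,"wz":0,"hand":0.76},{"x":0.1,"y":0.08,"z":-0.14,"wx":0,"wy":0,"wz":0,"hand":0.76},{"x":0.145,"y":0.1,"z":-0.18,"wx":0,"wy":0,"wz":0,"hand":0.76},{"x":0.18,"y":0.1,"z":-0.23,"wx":0,"wy":0,"wz":0,"hand":0.76},{"x":0.2,"y":0.1,"z":-0.26,"wx":0,"wy":0,"wz":0,"hand":0.76},{"x":0.2,"y":0.1,"z":-0.26,"wx":0,"wy":0,"wz":0,"hand":0.76},{"x":0.2,"y":0.1,"z":-0.26,"wx":0,"wy":0,"wz":0,"hand":0.76}]'

```text
time: 33.1
tool_pos: [0.4688, 0.0019, 0.3555]
tool_rot: [3.141, -0.001, 3.064]
contact_force: [-0.1, 0.1, 0.5]
opening: 0.0699
```

```bash
python3 - <<'E'
from h import *
st(); im,p=snap('wrist','w11'); snap('top','top1')
c=im[100:340,120:520]; cv2.imwrite('pics/w11c.png',cv2.resize(c,None,fx=2,fy=2,interpolation=cv2.INTER_CUBIC))
E
```

```text
t 33.10 [0.4688 0.0019 0.3555] rot [ 1.7995e+02 -7.0000e-02  1.7553e+02] F [-0.1  0.1  0.5] op 0.0699
```

View pics/w11c.png

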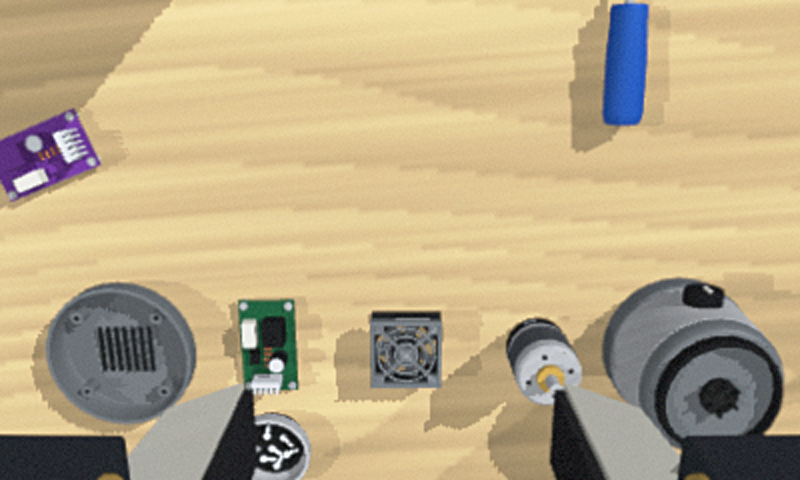

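The row is in place in the picture. I spend the last picture on an overlay of the target outlines in both views.

```bash
python3 - <<'E'
from est import *
u=np.array([.0795,.99683]); n=np.array([.99683,-.0795]); C=np.array([.5726,-.2057]); yw=-4.56
Bc,Fc,Mc,Hc=[C+k*u for k in(.1,.2,.3,.4)]; Dc=Bc+.08*n
P=[circ(C,.052,.026),rect(Bc,yw,.07,.04,.008),rect(Fc,yw,.05,.05,.028),circ(Mc,.022,.058),circ(Mc,.004,.079),circ(Dc,.03,.02),circ(Hc,.052,0)]
iw,pw=load('w11'); it,p2=load('top1')
def strip(im,p,u0,v0,w,h,k):
    c=cv2.resize(im[v0:v0+h,u0:u0+w],None,fx=k,fy=k,interpolation=cv2.INTER_CUBIC)
    for X in P: cv2.polylines(c,[np.round((proj(p,X)-[u0,v0]+.5)*k*8).astype(np.int32)],True,(0,0,255),1,cv2.LINE_AA,3)
    return c
a=strip(iw,pw,140,232,265,112,3)[:, :795]; b=strip(it,p2,225,180,265,85,3)
cv2.imwrite('pics/fin.png',np.vstack([a,b]))
f=lambda x,y,z:pt(pw,(120+x/2-.25,100+y/2-.25),z)
def rep(nm,c): 
    d=c-C; print(nm,np.round(c,4),'along %.4f across %.4f'%(d@u,d@n))
rep('cover',f(121.5,353,.026)); rep('board',np.mean([f(*q,.008) for q in[(239,300),(296,300),(298,388),(243,389)]],0))
rep('guard',f(406,354,.027)); rep('motor',f(548.5,371,.058)); rep('shaft',f(557,385,.079))
E
```

```text
cover [ 0.5701 -0.204 ] along 0.0015 across -0.0027
board [ 0.5791 -0.103 ] along 0.1029 across -0.0016
guard [ 0.586  -0.0039] along 0.2023 across -0.0027
motor [0.5928 0.0901] along 0.2965 across -0.0033
shaft [0.5934 0.0916] along 0.2980 across -0.0029
```

View pics/fin.png

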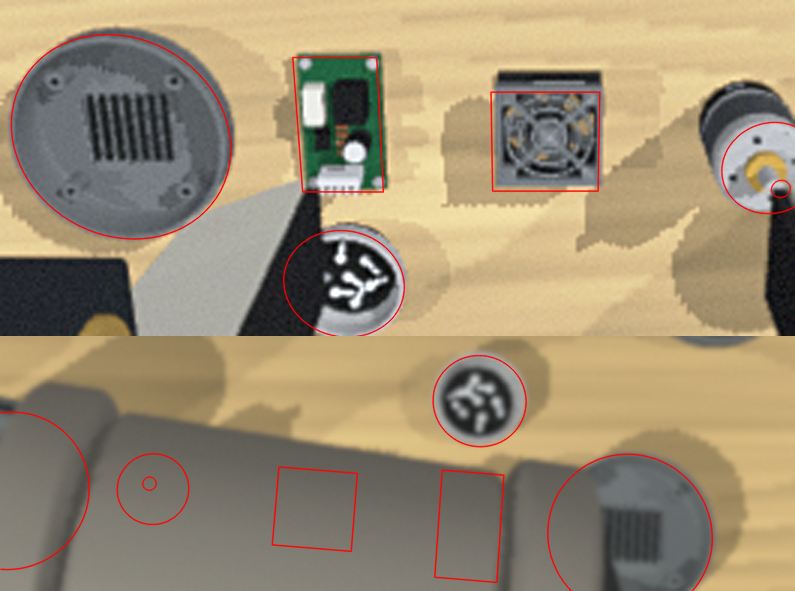

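```bash
python3 - <<'E'
from h import *
st(); print(robot.hand_in())
E
```

```text
t 33.20 [0.4689 0.0018 0.3547] rot [179.94  -0.18 175.52] F [ 0.1 -0.6 -0.6] op 0.0697
the job is handed in; nothing more can be done
None
```

The row is laid out as asked and handed in at 33 s of robot time: cover, board, fan with the guard on top, motor upright, housing. The dish of screws stands behind the board. The multimeter, screwdriver and phone were not touched.

**Row:** in the last wrist picture, the distances along the row from the cover were:

| Part | Measured | Target |
|---|---|---|
| Board | 101 mm | 100 mm |
| Fan (read at the guard's hub) | 201 mm | 200 mm |
| Motor | 295–297 mm | 300 mm |

The motor reading is 3–5 mm short, although the arm's own readings put it within about 1–2 mm of its target. I left it there. All three parts lie within about 1 mm of the line.

**Guard:** my first check showed it about 3 mm off centre on the fan, so I regripped and moved it. The check after that put it within 1–2.5 mm, and it is square with the fan.

**Dish:** its outline fits the target in the top view, which leaves a gap of about 15 mm to the board. It stayed level on the way.

**Limits of the checks:** the arm hid the row itself in the last top view, so the row was checked only in the wrist picture. All wrist positions, the cover's included, came out offset by 2–3 mm, so I compared the parts with each other.

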